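Draw a pastry board's loose end home with the bench bar clamp

TASK

The end batten of the small pastry board has worked loose on its dowels. Squeeze the trigger of the bar clamp, stroke by stroke, until the jaw has drawn the batten fully home against the board and the trigger goes firm, but not so hard that the pads bruise the wood; then let go of the trigger and press the release tab down until the jaw has sprung all the way open. Do not push the board or batten by hand, and leave everything else on the bench where it is.

Things in the scene. Friction and masses are not known exactly. Their poses are not given: they have to be found in the camera images.
- clamp: One-hand bar clamp of black plastic and steel lying flat, its head bolted to the bench (44 mm high). Origin: on the bench under the head, in line with the bar. y runs along the bar from the head to the moving far jaw; x points to the side of the jaws and the board; grip and trigger stick out to -x, side by side; z up. The fixed jaw's pad face is at y = 38, x = 62, z = 22 mm.
- grip_pad (a point): Middle of the clamp's fixed grip (black bar 17 mm wide along the clamp's y, 98 mm long along x, heights 11 to 37 mm): x = -56, y = -15.5, z = 24 mm in the clamp's frame, whose axes it has. Its outer face is 8.5 mm from here towards -y, with free room beyond.
- trigger_pad (a point): Middle of the trigger (lever 11 mm wide, 70 mm long, heights 12 to 36 mm), z = 24 mm; let go, 40.5 mm from grip_pad towards the clamp's +y. Outer face 5.5 mm towards +y, free room beyond. Over the outer faces, grip and trigger measure 54.5 mm let go, 31 mm squeezed right in: pinch them from above along y; only the trigger moves. The spring alone pushes back with 2 N let go, 4 N squeezed right in.
- trigger (a joint): Trigger angle, rad: 0 let go, 0.30 squeezed right in (24 mm at trigger_pad). A full stroke draws the far jaw in one 5 mm tooth; a ratchet holds it while the trigger is let right out for the next stroke. The jaw gets 2.6 times the force at trigger_pad: 9 to 14 N draws the batten along; with the batten home it goes firm part-way. The wood bruises at 60 N on the jaw, about 24 N on the trigger.
- jaw_bar (a joint): How far the far jaw is drawn in towards the head, m: 0 fully open (at its stop), at most 0.045; 0.005 to 0.016 at the start. The jaw sits on the end of the toothed bar (18 x 10 mm, 5 mm teeth) and moves to -y of the clamp as this grows. A light return spring (5 to 6 N) opens it while the release tab is held down, in about 1 s.
- pad_face (a point): Centre of the round rubber pad (34 mm across, 22 mm above the bench) on the far jaw, on its face towards the board; it yields about 1 mm per 15 N. Axes as the clamp's.
- tab_top (a point): Centre of the top face of the release tab, a bare steel paddle 24 x 23 mm on the clamp's head: x = 2, y = 32, z = 48 mm in the clamp's frame at rest, hinged on its -y side. Pressed down from above (3 to 15 N, more under jaw load) it lifts the pawls out of the teeth some 5 mm down (stop at 8 mm); it springs back when let go, and the jaw stays where it then is. The trigger must be let right out.
- board_mid (a point): Centre, half-way up, of the main part of the small pale wooden pastry board lying loose on the bench between the jaws: 100 mm along x, 120 mm along y, 30 mm thick, 0.3 kg. Its y axis points to its end batten and the far jaw.
- batten (a joint): Gap in m between the board and its end batten (100 x 28 x 30 mm, riding stiffly on two dowels, 12 N to move): 0 is fully home; 0.004 to 0.008 at the start.
- batten_end (a point): Centre of the batten's outer face, where the far jaw's pad bears, 15 mm above the bench. Axes as the board's.
- mallet: Bystander: wooden mallet lying right of the clamp's head, head 56 x 90 x 56 mm, handle 150 mm; leave it. Origin under its middle.
- pin_dish: Bystander: small open steel dish of spare dowel pins, 80 mm across, 28 mm high, left of the trigger on the robot's side of the bar; leave it. Origin under its middle.
- scraper: Bystander: bench dough scraper lying flat beyond the board, steel blade 80 x 124 mm, round wooden handle; leave it. Origin under its middle.
Mind the look-alikes: they are no part of the job. What is shaped like the part that bears board_mid but blue or pink is not meant.

How it is judged (in metres and radians):
On the way, in this order (a step that is already met when the one before it is completed fails the run):
1. the batten is drawn fully home (gap under 1 mm) by squeezing the trigger, the far jaw's pad bearing on it with more than 15 N (value of joint batten below 0.001 m and contact force between jaw_pad and board above 15 N and value of joint trigger above 0.015 rad), for 0.1 s.
2. the release tab is pressed and the jaw springs open to its stop (value of joint jaw_bar below 0.004 m), for 0.1 s.
At the end, for the whole second after the job is handed in: The batten is home (gap under 1 mm), the far jaw is back within 4 mm of fully open, the trigger is let go, and the board lies flat and still between the jaws (its middle within about 15 mm of where it is clamped) (value of joint batten below 0.001 m and value of joint jaw_bar below 0.004 m and value of joint trigger below 0.02 rad and y of board_mid in the frame of clamp between 0.09 and 0.115 m and x of board_mid in the frame of clamp between 0.05 and 0.085 m and angle between board_mid's own z axis and vertical below 0.05 rad and linear speed of board below 0.01 m/s); the robot touches nothing.
It fails at once if the jaw pad bears on the wood with more than 60 N and bruises it (contact force between jaw_pad and board above 60 N).
It fails at once if the robot pushes the board or its batten with more than 2 N (contact force between any of the fingers, the arm and board above 2 N).
It fails at once if a bystander beside the clamp (mallet, dish, scraper) is shifted by more than 20 mm (distance of any of mallet, pin_dish, scraper from where it was at the start of the episode above 0.02 m).
It also fails if it takes over 67 s, if anything falls off the work surface, if the arm or the gripper's body presses on something with over 40 N, if the wrist force passes 120 N, or if a joint passes its speed limit or range.

ROBOT

A 6-joint arm with a two-finger parallel gripper is mounted at the origin on the work surface. World frame = base frame: x ahead of the robot, y to its left, z up, the work surface at z = 0. Lengths are in mm, angles in rad, forces in N, time in s.
With the tool pointing down it reaches from about 350 to 875 mm from the base axis. Payload 4.2 kg.
Tool frame: the origin (TCP) lies midway between the tips of the shut fingers; the grasp point (between the pads) lies 19 mm behind it; z points along the fingers, y is the direction in which the jaws open and shut (so a half turn about z gives the same grasp; the last joint's range is limited). The gripper opens to 85 mm and grips with 20 to 120 N. Pads are 22 mm wide; open, the fingers measure 114 mm over their backs; the gripper's body (76 mm by 85 mm) begins 54 mm behind the grasp point. The pads swing forward as they close: fully open they stand 13 mm farther back than shut.
Start: joints at [-0.844, 0.385, 0.008, 0, -1.194, -0.259], TCP at [281.838, -557.823, 231.312] pointing down, gripper open.
Joint ranges: [-3.14, 3.14], [-1.21, 2.06], [-1.07, 1.41], [-3.16, 2.05], [-2.99, -0.16], [-3.1, 3.1]. Speed limits (rad/s): [2.79, 2.79, 3.14, 3.14, 3.14, 3.14].

INTERFACE

Orientations are given as a unit quaternion [x, y, z, w].
In Python, from bench import arm gives the robot as it stands. The module is installed in compiled form; this text tells all that it offers.
- The arm moves only by the tool drive_tool, never from a script. Its argument "moves" is a list that holds one entry, the list of rows, each a list of 7 numbers: the opening, from 0 (shut) to 1 (fully open), then the shift along the tool's x, y, z in m, then the turn, a rotation vector about the tool's x, y, z in rad. In form: [[[hand, dx, dy, dz, wx, wy, wz], ...]]. A call has 1 to 20 rows; each row shifts and turns the pose as measured when the row begins, along the tool's axes as they then stand; what a row does not reach is not made up. A row lasts 1/10 s, in which the tool goes at most 50 mm and 8.59 degrees, less where a joint would pass 70% of its speed; a pose out of reach is approached as far as the arm can. A call with a gripper value outside its range is refused whole. The fingers move at their own pace and stop on an object; the grip force is fixed at half the most. Time passes only in rows, so rows that do not move let the fingers close. It gives the time, the measured TCP pose, the force and the opening at its end, in the units of the state.
- arm.read_state(): the state, without advancing time (a new reading comes with each control period).
- arm.get_image(name): name is "scene" or "side" or "wrist"; returns (picture, depth): 400x640x3 uint8, red, green, blue; 400x640 float32, mm along the optical axis (not along the pixel's ray), 0 where there is no reading.
- arm.camera_params(name): a dict with "fov_y" (degrees; the focal length in pixels is half the picture's height over the tangent of half this angle, whatever the lens; pixels are square), "cx", "cy" (the principal point, pixels), "world_from_camera" (4x4, takes a point from camera to world coordinates); the wrist camera has in their place "T_tool_cam" (4x4, takes a point from camera to tool coordinates, whose origin is the TCP and whose axes are the flange's). Camera axes: x right, y down, z forward; pixel columns grow to the right and rows downward; lengths in mm; the calibration is good to about 2 mm. A picture is of the moment at which its call begins: read the wrist's pose just before it. camera_params takes no time and is no camera call.
- arm.job_done(): hands the job in, once; it reports no verdict.
The state is a dict: "clock": time; "joints": joint angles; "joint_vel": joint speeds; "joint_efforts": joint torques, N m; "position": TCP position; "ee_rot": TCP orientation; "contact_force": force on the tool from outside, world axes, zero at the start; "wrist_torque": the same for the moment, N m; "gripper_width": finger opening in mm.
Only numpy, scipy, OpenCV 4.12 (cv2) and the standard library are available. Lean on these libraries where they do the work, as an engineer would, in place of code of your own. Each camera call takes 0.05 s, during which the arm holds its last target.

## Working session

There is one attempt and no reset: what is moved stays moved. The work goes in short steps, Python scripts to look and compute and a tool call to move; the robot and the scene stay as the last step left them, time stands still between calls to the robot, and variables do not carry over. Pictures are saved under pics/ and viewed, and the job is handed in when it is done.

Besides the shell and the picture viewer there is one more tool, called by a JSON object that holds its "op" and its "data". drive_tool: Moves the arm, as the interface text tells. Its arguments: {"type":"object","properties":{"moves":{"type":"array","items":{"type":"array","items":{"type":"array","items":{"type":"number"}}}}},"required":["moves"]}

```bash
mkdir -p pics; python3 - <<'E'
from bench import arm
import cv2
s=arm.read_state(); print(s)
for n in ["scene","side","wrist"]:
    p=arm.camera_params(n); print(n,p)
    im,d=arm.get_image(n); cv2.imwrite(f"pics/{n}0.png",im[:,:,::-1]); 
    import numpy as np; np.save(f"{n}0.npy",d)
E
```

```text
{'clock': 0.0, 'joints': array([-8.44404964e-01,  3.85543973e-01,  6.62563447e-03, -5.04479584e-04,
       -1.19401755e+00, -2.58619650e-01]), 'joint_vel': array([-0.00192714, -0.00092319, -0.00019865, -0.00055107,  0.00104722,
       -0.00072177]), 'joint_efforts': array([ 2.21057458e-04, -3.92284226e+01,  1.88396055e+01,  4.18619648e+00,
       -4.72019325e-03,  7.04781513e-06]), 'position': array([ 281.57248373, -557.31770067,  230.22830386]), 'ee_rot': array([-2.31668657e-01,  9.72794137e-01,  1.05349512e-03, -2.99247879e-04]), 'contact_force': array([ 0.25512   ,  0.67130406, -0.894389  ]), 'wrist_torque': array([ 0.02775513,  0.00933756, -0.00834965]), 'gripper_width': 85.44504340074904}
scene {'fov_y': 50.34777827505709, 'cx': 315.66135028473605, 'cy': 207.49461163345185, 'world_from_camera': array([[ 7.78138942e-01,  3.87799841e-01, -4.94075976e-01,
         9.98654442e+02],
       [ 6.27753352e-01, -4.54348470e-01,  6.32054743e-01,
        -5.34537742e+02],
       [ 2.06280651e-02, -8.01984259e-01, -5.96988887e-01,
         5.98058678e+02],
       [ 0.00000000e+00,  0.000000
[... 242 characters left out ...]
,
       [-5.78070842e-01,  5.45751982e-01, -6.06620867e-01,
         6.14600801e+02],
       [ 6.36512956e-03, -7.40381626e-01, -6.72156628e-01,
         7.01993605e+02],
       [ 0.00000000e+00,  0.00000000e+00,  0.00000000e+00,
         1.00000000e+00]])}
wrist {'fov_y': 64.46538828941624, 'cx': 316.8523218239112, 'cy': 196.81298938601282, 'T_tool_cam': array([[-7.55327389e-04, -9.59269842e-01, -2.82490355e-01,
         7.26566891e+01],
       [ 9.99999427e-01, -5.10164368e-04, -9.41418563e-04,
         3.68556919e-01],
       [ 7.58957922e-04, -2.82490904e-01,  9.59269677e-01,
        -1.42355244e+02],
       [ 0.00000000e+00,  0.00000000e+00,  0.00000000e+00,
         1.00000000e+00]])}
```

View pics/scene0.png

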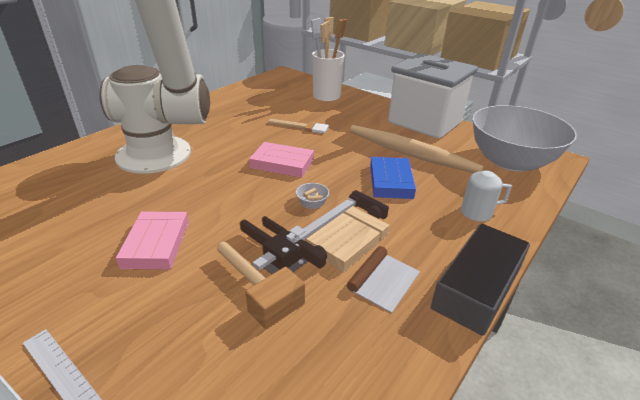

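View pics/side0.png

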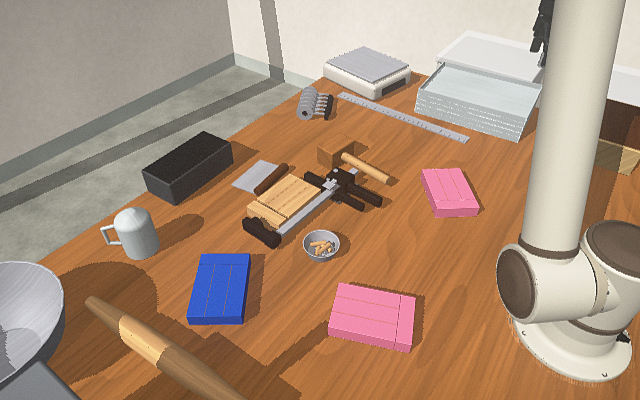

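View pics/wrist0.png

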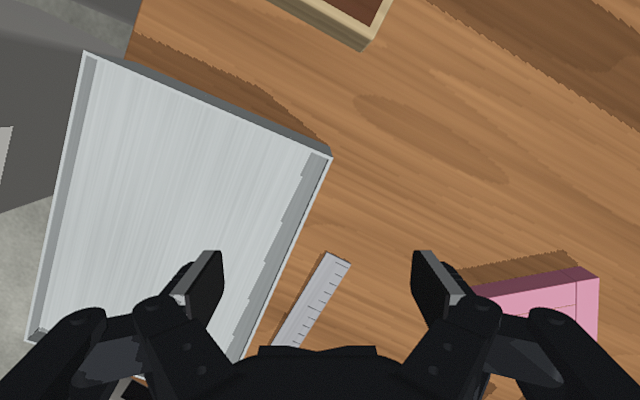

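The pale board between the clamp jaws is at scene (347,237) and side (290,203). The look-alikes are pink at scene (155,240) and (282,160), and blue at (392,177). There is only one clamp, with its head at about (287,245). I choose the pale board and its clamp, and check them in close crops.

```bash
cat > h.py <<'E'
import numpy as np, cv2
from bench import arm
def K(n):
    p=arm.camera_params(n); f=200/np.tan(np.radians(p["fov_y"]/2)); return p,f
def world(n,d,uv,T=None):
    p,f=K(n); W=p.get("world_from_camera") if T is None else T
    out=[]
    for u,v in uv:
        z=np.median(d[v-1:v+2,u-1:u+2]); c=np.array([(u-p["cx"])*z/f,(v-p["cy"])*z/f,z,1]); out.append((W@c)[:3])
    return np.array(out)
def cloud(n,d,T=None):
    p,f=K(n); W=p.get("world_from_camera") if T is None else T
    v,u=np.mgrid[:400,:640]; c=np.stack([(u-p["cx"])*d/f,(v-p["cy"])*d/f,d,np.ones_like(d)],-1)
    return (c@W.T)[...,:3]
E
python3 - <<'E'
import cv2
a=cv2.imread("pics/scene0.png")[170:340,200:430]; cv2.imwrite("pics/sc.png",cv2.resize(a,None,fx=3.4,fy=3.4,interpolation=cv2.INTER_CUBIC))
a=cv2.imread("pics/side0.png")[130:270,220:410]; cv2.imwrite("pics/si.png",cv2.resize(a,None,fx=4,fy=4,interpolation=cv2.INTER_CUBIC))
E
```

```text
(no output)
```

View pics/sc.png

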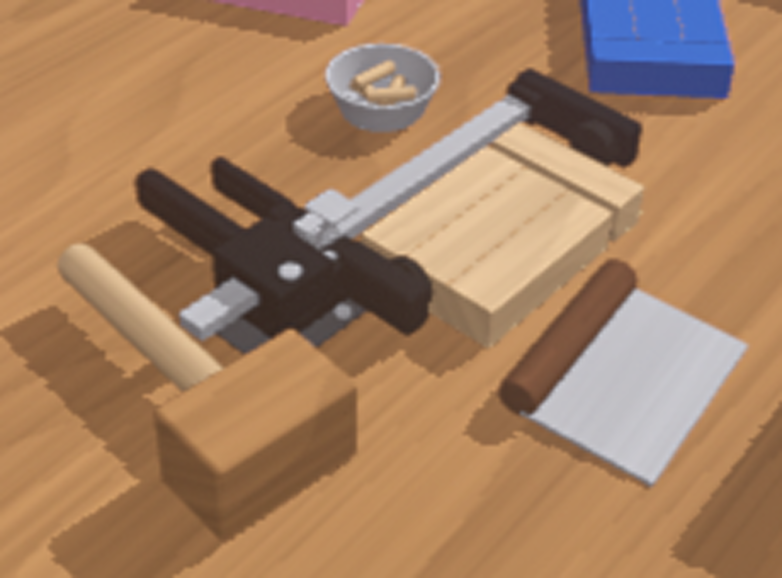

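View pics/si.png

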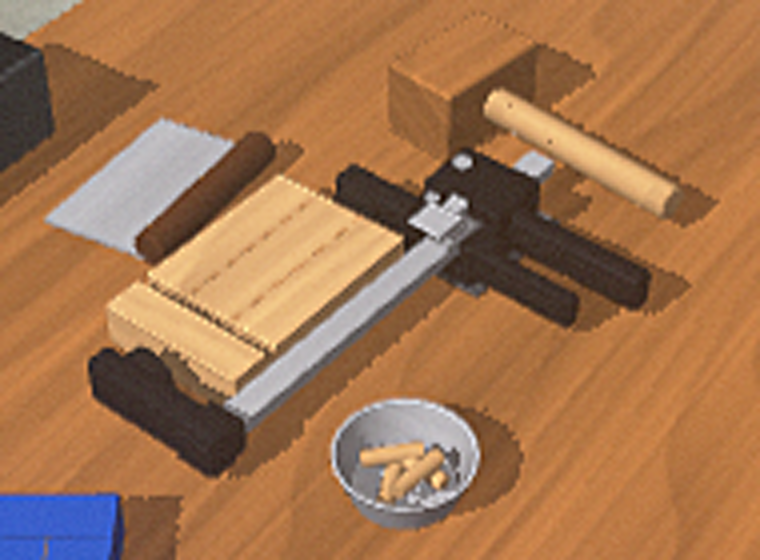

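```bash
python3 - <<'E'
from h import *
for n in ["scene","side"]:
    d=np.load(n+"0.npy"); c=cloud(n,d)
    im=cv2.imread(f"pics/{n}0.png")
    if n=="scene": ctr=np.median(world(n,d,[(285,246)]),0)
    x0,y0=(ctr[0]-200,ctr[1]-200); print(n,ctr)
    if n=="scene": X0,Y0=x0,y0
    H=np.zeros((600,600,3),np.uint8); Z=np.full((600,600),-1e3)
    P=c.reshape(-1,3); C=im.reshape(-1,3); o=np.argsort(P[:,2])
    for i in o:
        if d.reshape(-1)[i]<=0: continue
        a=int((P[i,0]-X0)*1.5); b=int((P[i,1]-Y0)*1.5)
        if 0<=a<600 and 0<=b<600: cv2.rectangle(H,(599-b-1,599-a-1),(599-b+1,599-a+1),C[i].tolist(),-1)
    print(X0,Y0)
    cv2.imwrite(f"pics/top_{n}.png",H)
E
```

```text
scene [573.03277299 -83.58407815  43.53017722]
373.0327729949712 -283.58407814938977
side [573.03277299 -83.58407815  43.53017722]
373.0327729949712 -283.58407814938977
```

```bash
python3 - <<'E'
from h import *
d=np.load("scene0.npy")
q=[(330,215),(290,272),(205,318),(240,295),(505,108),(355,222),(145,180),(215,165),(255,210),(260,360),(70,255),(210,375),(480,340),(620,185),(540,75),(630,130)]
uv=[(int(200+a/3.4),int(170+b/3.4)) for a,b in q]
for a,w in zip(q,world("scene",d,uv)): print("sc",a,w.round(1))
d=np.load("side0.npy")
q=[(437,222),(462,162),(535,170),(360,320),(250,410),(625,290),(560,305),(400,240),(270,350),(110,310),(150,270),(660,200),(500,105),(510,255)]
uv=[(int(220+a/4),int(130+b/4)) for a,b in q]
for a,w in zip(q,world("side",d,uv)): print("si",a,w.round(1))
E
```

```text
sc (330, 215) [568.4 -42.6  47.6]
sc (290, 272) [583.  -94.5  46.6]
sc (205, 318) [ 558.3 -138.2   29.2]
sc (240, 295) [ 559.1 -111.8   28.9]
sc (505, 108) [568.5 135.5  29. ]
sc (355, 222) [568.5 -20.9  28.4]
sc (145, 180) [447.9 -80.1  36.3]
sc (215, 165) [469.9 -40.1  34.2]
sc (255, 210) [509.3 -45.2  22.6]
sc (260, 360) [ 622.1 -160.7   56.7]
sc (70, 255) [ 469.5 -158.7   37.7]
sc (210, 375) [ 598.4 -175.1   39.8]
sc (480, 340) [673.1 -32.5   3.6]
sc (620, 185) [673.3 113.4  29.7]
sc (540, 75) [573.4 167.4  39.6]
sc (630, 130) [653.1 156.7  38. ]
si (437, 222) [559.3 -33.6  47.1]
si (462, 162) [581.3 -92.6  44.5]
si (535, 170) [ 550.4 -129.5   28.6]
si (360, 320) [557.3  46.   27.8]
si (250, 410) [566.1 137.1  27.6]
si (625, 290) [448.1 -66.8  27.1]
si (560, 305) [470.3 -30.8  29.6]
si (400, 240) [579.2 -25.1  27.2]
si (270, 350) [589.1  90.9  23.1]
si (110, 310) [681.6 122.2  27.2]
si (150, 270) [706.7  62.4   1.5]
si (660, 200) [ 466.7 -143.    33.8]
si (500, 105) [ 597.4 -164.7   37.4]
si (510, 255) [532.5 -75.2   5.8]
```

View pics/top_scene.png

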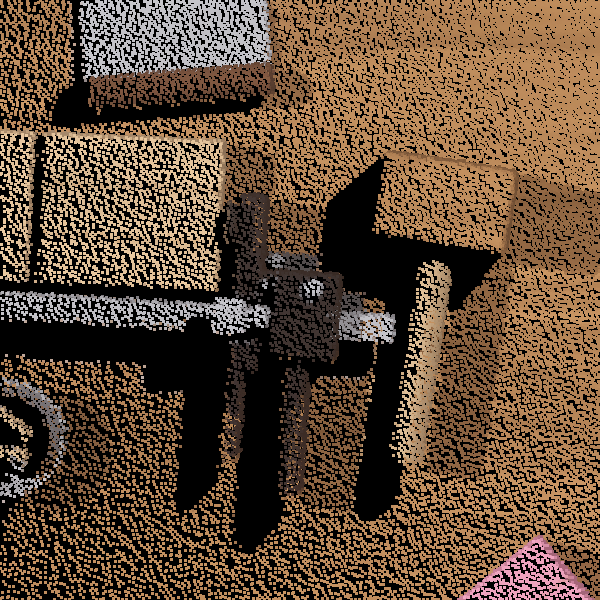

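View pics/top_side.png

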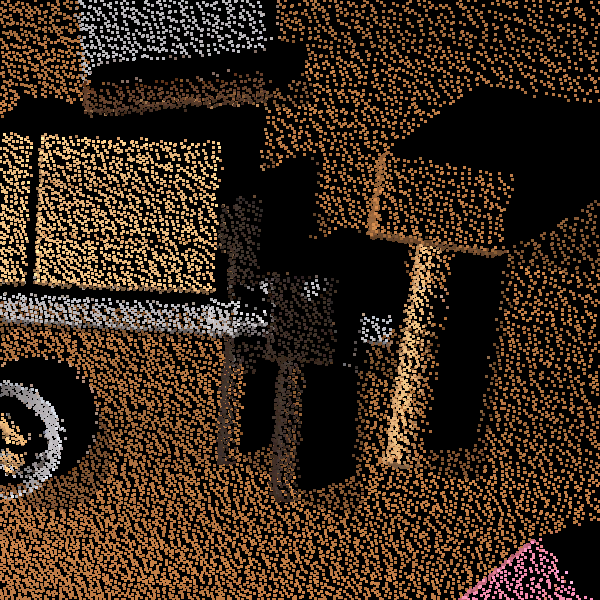

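{"op": "drive_tool", "data": {"moves": [[[1,0,0,-0.03,0,0,0.12],[1,0,0,-0.03,0,0,0.12],[1,0,0,0,0,0,0.12],[1,0,0,0,0,0,0.11],[1,0,0,0,0,0,0],[1,-0.02,0.045,0,0,0,0],[1,-0.02,0.045,0,0,0,0],[1,-0.02,0.045,0,0,0,0],[1,-0.02,0.045,0,0,0,0],[1,-0.02,0.045,0,0,0,0],[1,-0.02,0.045,0,0,0,0],[1,-0.02,0.045,0,0,0,0],[1,-0.02,0.045,0,0,0,0],[1,-0.02,0.045,0,0,0,0],[1,-0.02,0.045,0,0,0,0],[1,0,0,0,0,0,0]]]}}

```text
clock: 1.75
position: [487.7, -99.0, 286.0]
ee_rot: [-0.002, 1.0, 0.006, -0.006]
contact_force: [-0.5, -0.2, -1.0]
gripper_width: 85.4
```

```bash
cat >> h.py <<'E'
from scipy.spatial.transform import Rotation as Rn
def wristT():
    s=arm.read_state(); M=np.eye(4); M[:3,:3]=Rn.from_quat(s["ee_rot"]).as_matrix(); M[:3,3]=s["position"]
    return M@arm.camera_params("wrist")["T_tool_cam"]
E
python3 - <<'E'
from h import *
T=wristT(); im,d=arm.get_image("wrist"); cv2.imwrite("pics/w1.png",im[:,:,::-1]); np.save("w1.npy",d); np.save("w1T.npy",T)
E
```

```text
(no output)
```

View pics/w1.png

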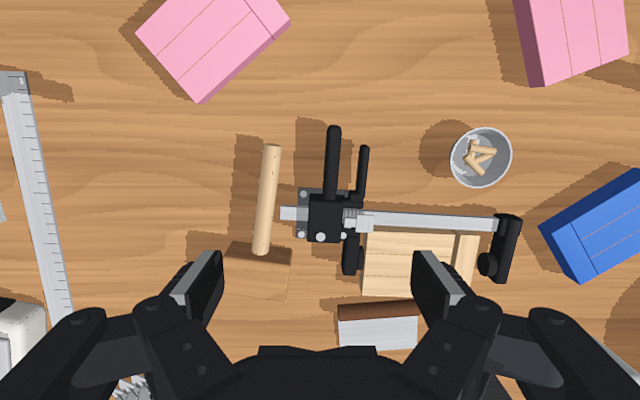

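The wrist view shows the grip at (333,162), the trigger at (363,172), the tab at about (358,221), the far jaw at (507,250), and the batten gap at about (455,262). Next I fit the clamp frame.

```bash
python3 - <<'E'
from h import *
d=np.load("w1.npy"); T=np.load("w1T.npy"); c=cloud("wrist",d,T)
uv=[(333,140),(333,180),(363,155),(362,180),(290,213),(400,218),(480,224),(362,222),(355,220),(325,225),(507,225),(507,270),(400,260),(467,255),(272,150),(263,235)]
for a,w in zip(uv,world("wrist",d,uv,T)): print(a,w.round(1))
c2={"w":c,"sc":cloud("scene",np.load("scene0.npy")),"si":cloud("side",np.load("side0.npy"))}
for k,P in c2.items():
    P=P.reshape(-1,3)
    def sel(x,y,z):
        return P[(P[:,0]>x[0])&(P[:,0]<x[1])&(P[:,1]>y[0])&(P[:,1]<y[1])&(P[:,2]>z[0])&(P[:,2]<z[1])]
    def fit(name,Q,ax):
        o=1-ax
        # binned mid of extents
        bs=np.linspace(Q[:,ax].min()+3,Q[:,ax].max()-3,9); m=[]
        for a,b in zip(bs[:-1],bs[1:]):
            q=Q[(Q[:,ax]>=a)&(Q[:,ax]<b)][:,o]
            if len(q)>4: m.append(((a+b)/2,(q.min()+q.max())/2,q.max()-q.min()))
        m=np.array(m); p=np.polyfit(m[:,0],m[:,1],1)
        print(k,name,len(Q),"slope %.4f"%p[0],"at0",[ (t,round(np.polyval(p,t),1)) for t in (np.array([-30,100]) if ax==1 else np.array([460,500,560]))],"w",m[:,2].mean().round(1), "ext",Q[:,ax].min().round(1),Q[:,ax].max().round(1),"z",np.percentile(Q[:,2],[50,90]).round(1))
    fit("bar",sel((545,585),(-10,130),(20,33)),1)
    fit("grip",sel((430,515),(-105,-62),(25,45)),0)
    fit("trig",sel((450,515),(-62,-20),(25,45)),0)
    b=sel((583,680),(-30,95),(24,34)); print(k,"board",b[:,:2].min(0),b[:,:2].max(0))
    b=sel((510,640),(140,180),(10,50)); print(k,"jaw",np.percentile(b,[1,99],axis=0).round(1).tolist()) if len(b) else 0
    b=sel((535,620),(-115,-50),(40,60)); print(k,"head",np.percentile(b,[1,99],axis=0).round(1).tolist())
    b=sel((535,600),(-53,-20),(42,60)); print(k,"tab",np.percentile(b,[1,99],axis=0).round(1).tolist())
E
```

```text
(333, 140) [455.2 -76.6  36.4]
(333, 180) [505.4 -75.8  36.1]
(363, 155) [473.7 -38.8  35.1]
(362, 180) [505.4 -38.9  36.1]
(290, 213) [ 552.1 -131.8   28.5]
(400, 218) [559.4  15.6  28.4]
(480, 224) [568.1 125.   28.4]
(362, 222) [558.  -38.4  47.5]
(355, 220) [555.4 -47.4  47. ]
(325, 225) [563.4 -85.6  43.8]
(507, 225) [566.4 156.4  37. ]
(507, 270) [631.5 165.9  39.3]
(400, 260) [620.8  19.8  29.8]
(467, 255) [613.6 112.8  29.3]
(272, 150) [ 467.1 -151.3   39.1]
(263, 235) [ 579.3 -167.3   38.5]
w bar 2019 slope 0.0291 at0 [(np.int64(-30), np.float64(566.9)), (np.int64(100), np.float64(570.6))] w 31.0 ext -10.0 129.9 z [28.5 29.8]
w grip 927 slope -0.0555 at0 [(np.int64(460), np.float64(-76.5)), (np.int64(500), np.float64(-78.8)), (np.int64(560), np.float64(-82.1))] w 18.5 ext 437.4 514.9 z [35.8 37.3]
w trig 424 slope -0.0653 at0 [(np.int64(460), np.float64(-36.6)), (np.int64(500), np.float64(-39.2)), (np.int64(560), np.float64(-43.1))] w 11.6 ext 461.7 514.9 z [34.8 36.3]
w board [583.00903815 -29.99351432] [678.89265241  92.14786386]
w jaw [[556.4, 140.1, 12.4], [638.9, 175.7,
[... 835 characters left out ...]
slope 0.0298 at0 [(np.int64(-30), np.float64(567.1)), (np.int64(100), np.float64(571.0))] w 29.5 ext -9.8 129.9 z [27.8 29.9]
si grip 245 slope -0.0540 at0 [(np.int64(460), np.float64(-73.4)), (np.int64(500), np.float64(-75.6)), (np.int64(560), np.float64(-78.8))] w 17.4 ext 438.8 514.9 z [34.2 37.1]
si trig 125 slope -0.0649 at0 [(np.int64(460), np.float64(-33.4)), (np.int64(500), np.float64(-36.0)), (np.int64(560), np.float64(-39.9))] w 10.0 ext 463.7 514.5 z [33.  36.3]
si board [583.02767768 -29.8511564 ] [679.60885557  92.56075675]
si jaw [[557.9, 142.0, 12.3], [639.2, 179.4, 41.0]]
si head [[535.5, -107.0, 40.5], [589.6, -52.7, 46.7]]
si tab [[548.9, -52.6, 44.2], [572.6, -22.2, 49.8]]
```

{"op": "drive_tool", "data": {"moves": [[[0,0,0.03,0,0,0,0.062],[0,-0.004,0.035,0,0,0,0],[0,-0.004,0.03,0,0,0,0],[0,0,0,0.05,0,0,0],[0,0,0,0.05,0,0,0],[0,0,0,0.05,0,0,0],[0,0,0,0.03,0,0,0],[0,0,0,0,0,0,0],[0,0,0,0,0,0,0]]]}}

```text
clock: 2.7
position: [495.9, -8.9, 103.8]
ee_rot: [0.029, 1.0, 0.005, -0.005]
contact_force: [0.3, -0.3, 0.6]
gripper_width: 0.1
```

```bash
python3 - <<'E'
from h import *
T=wristT(); print(arm.read_state()["gripper_width"]); im,d=arm.get_image("wrist"); cv2.imwrite("pics/w2.png",im[:,:,::-1]); np.save("w2.npy",d); np.save("w2T.npy",T)
c=cloud("wrist",d,T)
uv=[(320,y) for y in range(230,330,15)]
for a,w in zip(uv,world("wrist",d,uv,T)): print(a,w.round(1))
E
```

```text
0.10634115642663279
(320, 230) [ 5.238e+02 -7.200e+00 -5.000e-01]
(320, 245) [484.4  -7.2 115.9]
(320, 260) [484.2  -7.5 130.6]
(320, 275) [484.9  -7.7 141.4]
(320, 290) [491.5  -8.1 140.9]
(320, 305) [497.6  -8.4 141.5]
(320, 320) [504.3  -8.8 141.4]
```

View pics/w2.png

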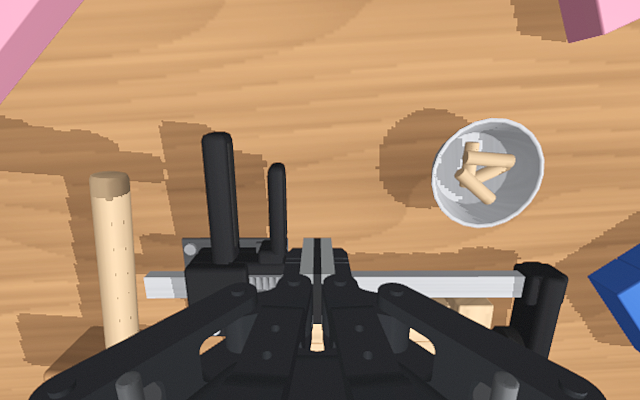

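```bash
python3 - <<'E'
from h import *
d=np.load("w2.npy"); T=np.load("w2T.npy"); c=cloud("wrist",d,T).reshape(-1,3)[(d>0).ravel()]
c=c[(abs(c[:,0]-496)<60)]
for z in range(96,220,8):
    q=c[(c[:,2]>=z)&(c[:,2]<z+8)]
    if len(q)>3: print(z-104,len(q),(q.min(0)-[495.9,-8.9,0]).round(0)[:2],(q.max(0)-[495.9,-8.9,0]).round(0)[:2])
uv=[(220,150),(222,190),(230,240),(277,180),(275,220),(275,250),(278,170)]
for a,w in zip(uv,world("wrist",d,uv,T)): print(a,w.round(1))
E
```

```text
0 143 [-13. -12.] [-7. 12.]
8 460 [-13. -14.] [-6. 13.]
16 529 [-13. -14.] [-6. 13.]
24 566 [-13. -14.] [-6. 13.]
32 787 [-13. -16.] [11. 13.]
40 1713 [-15. -32.] [12. 32.]
48 4351 [-16. -40.] [11. 37.]
56 4967 [-18. -45.] [11. 44.]
64 6236 [-19. -53.] [10. 51.]
72 9723 [-19. -59.] [10. 57.]
80 11746 [-19. -63.] [-1. 62.]
88 5400 [-22. -62.] [-6. 61.]
96 583 [-22. -19.] [-18.  19.]
(220, 150) [448.6 -70.1  35.6]
(222, 190) [475.7 -72.4  36.2]
(230, 240) [513.6 -72.4  34.3]
(277, 180) [471.2 -34.3  35.2]
(275, 220) [499.9 -38.4  35.6]
(275, 250) [523.  -40.6  35.4]
(278, 170) [464.4 -33.1  34.6]
```

{"op": "drive_tool", "data": {"moves": [[[0,-0.006,0,0.03,0,0,0],[0,0,0,0.03,0,0,0],[0,0,0,0.02,0,0,0],[0,0,0,0.006,0,0,0],[0,0,0,0,0,0,0]]]}}

```text
clock: 3.25
position: [511.9, -7.6, 27.0]
ee_rot: [0.028, 1.0, 0.008, 0.008]
contact_force: [-0.0, -0.5, 0.6]
gripper_width: -0.2
```

{"op": "drive_tool", "data": {"moves": [[[0,0,-0.003,0,0,0,0],[0,0,-0.003,0,0,0,0],[0,0,0,0,0,0,0]]]}}

```text
clock: 3.55
position: [514.6, -13.6, 31.3]
ee_rot: [0.027, 1.0, 0.009, 0.012]
contact_force: [0.2, 0.4, 0.6]
gripper_width: -0.2
```

{"op": "drive_tool", "data": {"moves": [[[0,0,-0.003,0,0,0,0],[0,0,0,0,0,0,0]]]}}

```text
clock: 3.75
position: [515.2, -16.8, 32.6]
ee_rot: [0.027, 0.999, 0.01, 0.013]
contact_force: [-0.4, -0.3, 0.4]
gripper_width: 0.1
```

{"op": "drive_tool", "data": {"moves": [[[0,0,-0.003,0,0,0,0],[0,0,0,0,0,0,0]]]}}

```text
clock: 3.95
position: [515.0, -20.1, 32.8]
ee_rot: [0.027, 0.999, 0.01, 0.013]
contact_force: [0.1, 0.2, -0.1]
gripper_width: 0.1
```

```bash
cat >> h.py <<'E'
def plan(x,y,z,yaw=-0.058):
    s=arm.read_state(); R=Rn.from_quat(s["ee_rot"])
    yv=np.array([-np.sin(yaw),np.cos(yaw),0]); zv=np.array([0,0,-1.]); xv=np.cross(yv,zv)
    D=Rn.from_matrix(np.stack([xv,yv,zv],1))
    sh=R.inv().apply(np.array([x,y,z])-s["position"]); print("shift mm",sh.round(1),"rot",(R.inv()*D).as_rotvec().round(4),"F",s["contact_force"].round(1),"t",s["clock"])
E
python3 - <<'E'
from h import *
plan(502,-14,16)
E
```

```text
shift mm [13.8  5.  16.6] rot [0.0204 0.026  0.0033] F [ 0.1  0.2 -0.1] t 3.95
```

{"op": "drive_tool", "data": {"moves": [[[0,0.007,0.005,0.008,0.02,0.026,0.003],[0,0.006,0,0.006,0,0,0],[0,0,0,0,0,0,0]]]}}

```text
clock: 4.25
position: [502.0, -14.4, 18.2]
ee_rot: [0.029, 1.0, 0.0, -0.0]
contact_force: [0.1, -0.3, 0.1]
gripper_width: 0.1
```

```bash
python3 - <<'E'
from h import *
print(arm.read_state()["position"]);plan(502,-14,16)
E
```

```text
[501.9639291  -14.41607826  18.23164727]
shift mm [-0.   0.4  2.2] rot [ 0.0002 -0.0002 -0.0002] F [ 0.1 -0.3  0.1] t 4.25
```

Good pose. Now I approach the trigger.

{"op": "drive_tool", "data": {"moves": [[[0,0,-0.002,0.002,0,0,0],[0,0,-0.002,0,0,0,0],[0,0,0,0,0,0,0]]]}}

```text
clock: 4.55
position: [501.6, -18.8, 16.0]
ee_rot: [0.029, 1.0, 0.0, 0.0]
contact_force: [-0.3, 2.5, 0.8]
gripper_width: 0.1
```

{"op": "drive_tool", "data": {"moves": [[[0,0,-0.002,0,0,0,0],[0,0,0,0,0,0,0]]]}}

```text
clock: 4.75
position: [500.9, -20.7, 16.1]
ee_rot: [0.03, 1.0, 0.001, -0.0]
contact_force: [-0.4, 2.9, -0.7]
gripper_width: -0.3
```

{"op": "drive_tool", "data": {"moves": [[[0,0,-0.002,0,0,0,0],[0,0,0,0,0,0,0]]]}}

```text
clock: 4.95
position: [500.4, -22.0, 16.1]
ee_rot: [0.03, 1.0, 0.001, -0.001]
contact_force: [-1.1, 4.7, -0.8]
gripper_width: -0.1
```

{"op": "drive_tool", "data": {"moves": [[[0,0,-0.002,0,0,0,0],[0,0,0,0,0,0,0]]]}}

```text
clock: 5.15
position: [500.1, -23.0, 16.1]
ee_rot: [0.03, 1.0, 0.002, -0.0]
contact_force: [-0.7, 5.1, 0.2]
gripper_width: -0.0
```

{"op": "drive_tool", "data": {"moves": [[[0,0,-0.002,0,0,0,0],[0,0,0,0,0,0,0]]]}}

```text
clock: 5.35
position: [499.9, -23.7, 16.1]
ee_rot: [0.03, 1.0, 0.003, -0.0]
contact_force: [-0.9, 4.8, -1.2]
gripper_width: -0.4
```

{"op": "drive_tool", "data": {"moves": [[[0,0,-0.003,0,0,0,0],[0,0,-0.003,0,0,0,0]]]}}

```text
clock: 5.55
position: [498.7, -28.1, 16.0]
ee_rot: [0.03, 1.0, 0.004, -0.001]
contact_force: [-4.1, 8.3, 1.7]
gripper_width: 0.0
```

{"op": "drive_tool", "data": {"moves": [[[0,0,-0.003,0,0,0,0],[0,0,-0.003,0,0,0,0]]]}}

```text
clock: 5.75
position: [497.7, -32.1, 16.1]
ee_rot: [0.03, 1.0, 0.005, -0.001]
contact_force: [-2.4, 9.2, 0.7]
gripper_width: -0.2
```

{"op": "drive_tool", "data": {"moves": [[[0,0,-0.003,0,0,0,0],[0,0,-0.003,0,0,0,0]]]}}

```text
clock: 5.95
position: [496.8, -36.5, 16.1]
ee_rot: [0.03, 1.0, 0.006, -0.001]
contact_force: [-3.0, 7.0, 0.6]
gripper_width: 0.1
```

{"op": "drive_tool", "data": {"moves": [[[0,0,-0.003,0,0,0,0],[0,0,-0.003,0,0,0,0]]]}}

```text
clock: 6.15
position: [496.2, -40.9, 16.2]
ee_rot: [0.03, 1.0, 0.007, -0.001]
contact_force: [-2.6, 8.8, 1.2]
gripper_width: 0.4
```

{"op": "drive_tool", "data": {"moves": [[[0,0,-0.002,0,0,0,0]]]}}

```text
clock: 6.25
position: [496.1, -42.0, 16.2]
ee_rot: [0.03, 1.0, 0.007, -0.001]
contact_force: [-2.3, 9.5, 0.4]
gripper_width: 0.3
```

{"op": "drive_tool", "data": {"moves": [[[0,0,-0.002,0,0,0,0]]]}}

```text
clock: 6.35
position: [496.2, -42.4, 16.2]
ee_rot: [0.03, 1.0, 0.009, -0.001]
contact_force: [-3.4, 16.4, 1.4]
gripper_width: -0.2
```

{"op": "drive_tool", "data": {"moves": [[[0,0,-0.002,0,0,0,0]]]}}

```text
clock: 6.45
position: [496.2, -42.3, 16.2]
ee_rot: [0.03, 1.0, 0.01, -0.0]
contact_force: [-3.8, 15.8, 0.6]
gripper_width: -0.2
```

{"op": "drive_tool", "data": {"moves": [[[0,0,0.009,0,0,0,0],[0,-0.003,0.01,0,0,0,0],[0,-0.003,0.008,0,0.02,0,0]]]}}

```text
clock: 6.75
position: [505.6, -15.0, 17.6]
ee_rot: [0.03, 1.0, -0.0, 0.001]
contact_force: [0.1, -0.4, 0.1]
gripper_width: 0.1
```

```bash
cat > look.py <<'E'
from h import *
import sys
n=sys.argv[1]
plan(502,-16,16)
a,d=arm.get_image("scene"); np.save("s.npy",d)
a=a[:,:,::-1][170:290,260:410]; cv2.imwrite(f"pics/{n}.png",cv2.resize(a,None,fx=5,fy=5,interpolation=cv2.INTER_CUBIC))
E
python3 look.py s1
```

```text
shift mm [ 3.5 -1.2  1.6] rot [-0.0003  0.0022 -0.0026] F [ 0.1 -0.4  0.1] t 6.75
```

View pics/s1.png

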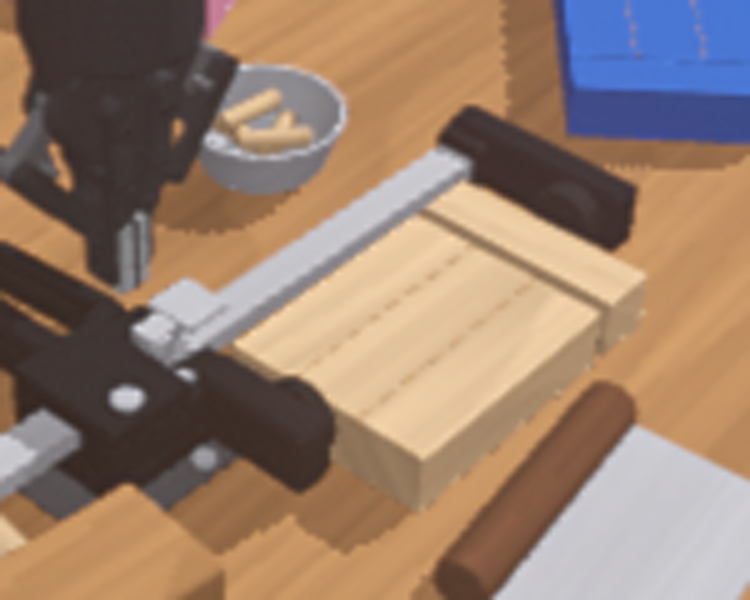

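{"op": "drive_tool", "data": {"moves": [[[0,0.003,-0.004,0.001,0,0.002,0],[0,0,-0.003,0,0.001,0,0],[0,-0.0003,-0.003,0,0.001,0,0],[0,-0.0003,-0.003,0,0.001,0,0],[0,-0.0003,-0.003,0,0.001,0,0],[0,-0.0003,-0.003,0,0.001,0,0]]]}}

```text
clock: 7.4
position: [499.5, -31.3, 16.5]
ee_rot: [0.031, 1.0, -0.001, -0.002]
contact_force: [-3.7, 10.0, 2.8]
gripper_width: -0.3
```

{"op": "drive_tool", "data": {"moves": [[[0,-0.0003,-0.003,0,0.001,0,0],[0,-0.0003,-0.003,0,0.001,0,0]]]}}

```text
clock: 7.6
position: [498.3, -36.7, 16.5]
ee_rot: [0.031, 1.0, -0.001, -0.003]
contact_force: [-2.7, 5.1, 2.0]
gripper_width: -0.0
```

{"op": "drive_tool", "data": {"moves": [[[0,-0.0003,-0.003,0,0.001,0,0],[0,-0.0003,-0.003,0,0.001,0,0]]]}}

```text
clock: 7.8
position: [497.7, -41.8, 16.5]
ee_rot: [0.032, 0.999, -0.0, -0.003]
contact_force: [-1.8, 10.1, 1.9]
gripper_width: 0.1
```

{"op": "drive_tool", "data": {"moves": [[[0,0,-0.002,0,0,0,0]]]}}

```text
clock: 7.9
position: [497.8, -42.4, 16.6]
ee_rot: [0.033, 0.999, 0.002, -0.002]
contact_force: [-3.8, 19.7, 2.7]
gripper_width: -0.0
```

{"op": "drive_tool", "data": {"moves": [[[0,0,-0.002,0,0,0,0]]]}}

```text
clock: 8.0
position: [497.8, -42.3, 16.6]
ee_rot: [0.034, 0.999, 0.003, -0.002]
contact_force: [-3.7, 19.5, 1.5]
gripper_width: -0.0
```

{"op": "drive_tool", "data": {"moves": [[[0,0,0.009,0,0,0,0],[0,-0.003,0.01,0,0,0,0],[0,0,0.008,0,0,0,0],[0,0,0,0,0,0,0]]]}}

```text
clock: 8.4
position: [503.6, -15.1, 17.1]
ee_rot: [0.035, 0.999, 0.004, -0.001]
contact_force: [0.0, -0.1, 0.0]
gripper_width: 0.3
```

```bash
python3 look.py s2
```

```text
shift mm [ 1.5 -1.   1.1] rot [ 0.0074 -0.0017 -0.0112] F [ 0.  -0.1  0. ] t 8.4
```

View pics/s2.png

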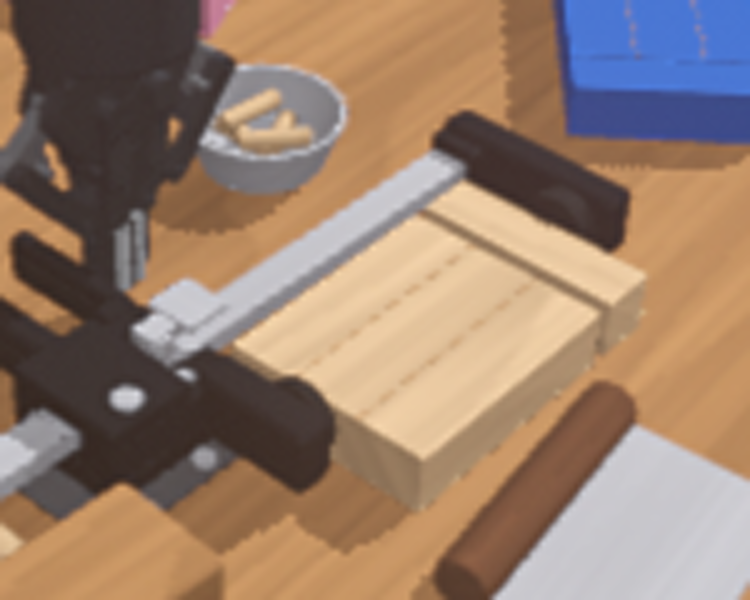

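{"op": "drive_tool", "data": {"moves": [[[0,0.001,-0.004,0.001,0.008,-0.002,-0.011],[0,0,-0.003,0,0.001,0,0],[0,-0.0003,-0.003,0,0.001,0,0],[0,-0.0003,-0.003,0,0.001,0,0]]]}}

```text
clock: 8.85
position: [500.1, -27.6, 16.0]
ee_rot: [0.03, 1.0, -0.001, -0.001]
contact_force: [-3.4, 10.1, 2.6]
gripper_width: -0.3
```

{"op": "drive_tool", "data": {"moves": [[[0,-0.0003,-0.003,0,0.001,0,0],[0,-0.0003,-0.003,0,0.001,0,0]]]}}

```text
clock: 9.05
position: [498.9, -32.2, 16.0]
ee_rot: [0.03, 1.0, -0.001, -0.002]
contact_force: [-2.8, 8.3, 2.2]
gripper_width: 0.0
```

{"op": "drive_tool", "data": {"moves": [[[0,-0.0003,-0.003,0,0.001,0,0],[0,-0.0003,-0.003,0,0.001,0,0]]]}}

```text
clock: 9.25
position: [497.9, -37.2, 16.0]
ee_rot: [0.031, 1.0, -0.001, -0.003]
contact_force: [-1.7, 9.6, 1.5]
gripper_width: 0.2
```

{"op": "drive_tool", "data": {"moves": [[[0,-0.0003,-0.003,0,0.001,0,0]]]}}

```text
clock: 9.35
position: [497.6, -39.5, 16.0]
ee_rot: [0.031, 1.0, -0.001, -0.003]
contact_force: [-2.3, 9.1, 1.4]
gripper_width: -0.2
```

{"op": "drive_tool", "data": {"moves": [[[0,0,-0.002,0,0,0,0]]]}}

```text
clock: 9.45
position: [497.5, -40.7, 16.1]
ee_rot: [0.031, 1.0, -0.0, -0.002]
contact_force: [-1.3, 8.5, 1.7]
gripper_width: -0.2
```

{"op": "drive_tool", "data": {"moves": [[[0,0,-0.002,0,0,0,0]]]}}

```text
clock: 9.55
position: [497.4, -41.9, 16.1]
ee_rot: [0.031, 1.0, 0.0, -0.002]
contact_force: [-1.9, 10.5, 0.4]
gripper_width: 0.2
```

{"op": "drive_tool", "data": {"moves": [[[0,0,-0.002,0,0,0,0]]]}}

```text
clock: 9.65
position: [497.5, -42.3, 16.1]
ee_rot: [0.031, 1.0, 0.002, -0.001]
contact_force: [-3.1, 17.8, 2.4]
gripper_width: -0.1
```

{"op": "drive_tool", "data": {"moves": [[[0,0,0.009,0,0,0,0],[0,-0.002,0.01,0,0,0,0],[0,0,0.008,0,0,0,0],[0,0,0,0,0,0,0]]]}}

```text
clock: 10.05
position: [501.1, -14.8, 16.1]
ee_rot: [0.032, 0.999, 0.001, -0.001]
contact_force: [0.3, -0.5, 0.2]
gripper_width: -0.1
```

```bash
python3 look.py s3
```

```text
shift mm [-1.  -1.1  0.1] rot [ 0.0029 -0.0025 -0.0055] F [ 0.3 -0.5  0.2] t 10.05
```

View pics/s3.png

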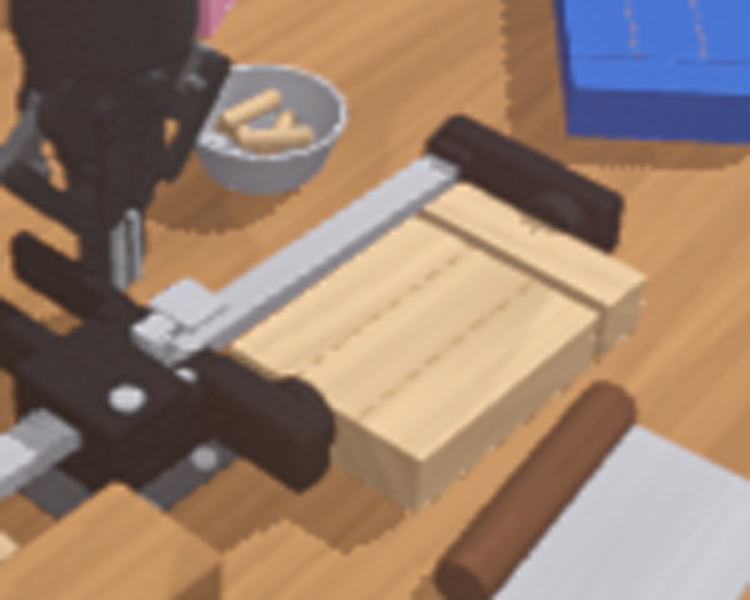

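{"op": "drive_tool", "data": {"moves": [[[0,-0.001,-0.004,0,0.003,-0.002,-0.006],[0,0,-0.003,0,0.001,0,0],[0,-0.0003,-0.003,0,0.001,0,0]]]}}

```text
clock: 10.4
position: [499.6, -24.9, 15.7]
ee_rot: [0.029, 1.0, -0.001, -0.002]
contact_force: [-4.3, 11.4, 4.2]
gripper_width: -0.0
```

{"op": "drive_tool", "data": {"moves": [[[0,-0.0003,-0.003,0,0.001,0,0],[0,-0.0003,-0.003,0,0.001,0,0]]]}}

```text
clock: 10.6
position: [498.3, -29.6, 15.8]
ee_rot: [0.03, 1.0, -0.0, -0.003]
contact_force: [-3.6, 10.3, 2.3]
gripper_width: 0.1
```

{"op": "drive_tool", "data": {"moves": [[[0,-0.0003,-0.003,0,0.001,0,0],[0,-0.0003,-0.003,0,0.001,0,0]]]}}

```text
clock: 10.8
position: [497.4, -33.7, 15.8]
ee_rot: [0.031, 1.0, 0.0, -0.004]
contact_force: [-3.5, 10.6, 3.9]
gripper_width: 0.0
```

{"op": "drive_tool", "data": {"moves": [[[0,-0.0003,-0.003,0,0.001,0,0]]]}}

```text
clock: 10.9
position: [497.1, -35.4, 15.8]
ee_rot: [0.031, 1.0, 0.001, -0.004]
contact_force: [-4.0, 12.5, 2.1]
gripper_width: -0.1
```

{"op": "drive_tool", "data": {"moves": [[[0,-0.0003,-0.003,0,0.001,0,0]]]}}

```text
clock: 11.0
position: [496.8, -37.2, 15.8]
ee_rot: [0.032, 0.999, 0.001, -0.004]
contact_force: [-3.5, 12.3, 3.0]
gripper_width: 0.1
```

{"op": "drive_tool", "data": {"moves": [[[0,-0.0003,-0.002,0,0.001,0,0]]]}}

```text
clock: 11.1
position: [496.6, -38.1, 15.8]
ee_rot: [0.032, 0.999, 0.001, -0.004]
contact_force: [-3.0, 9.9, 2.1]
gripper_width: 0.0
```

{"op": "drive_tool", "data": {"moves": [[[0,-0.0003,-0.003,0,0.001,0,0]]]}}

```text
clock: 11.2
position: [496.4, -39.8, 15.9]
ee_rot: [0.032, 0.999, 0.002, -0.004]
contact_force: [-3.1, 12.2, 1.6]
gripper_width: -0.2
```

{"op": "drive_tool", "data": {"moves": [[[0,0,-0.003,0,0.001,0,0]]]}}

```text
clock: 11.3
position: [496.2, -41.4, 15.9]
ee_rot: [0.033, 0.999, 0.002, -0.003]
contact_force: [-3.1, 13.5, 1.4]
gripper_width: 0.1
```

{"op": "drive_tool", "data": {"moves": [[[0,0,-0.002,0,0.001,0,0]]]}}

```text
clock: 11.4
position: [496.2, -42.0, 15.9]
ee_rot: [0.033, 0.999, 0.003, -0.003]
contact_force: [-2.8, 12.9, 0.7]
gripper_width: -0.1
```

{"op": "drive_tool", "data": {"moves": [[[0,0,-0.002,0,0.001,0,0]]]}}

```text
clock: 11.5
position: [496.2, -42.4, 16.0]
ee_rot: [0.033, 0.999, 0.004, -0.002]
contact_force: [-3.6, 16.1, 1.2]
gripper_width: 0.2
```

{"op": "drive_tool", "data": {"moves": [[[0,0,0.009,0,0,0,0],[0,-0.003,0.01,0,0,0,0],[0,0,0.008,0,0,0,0],[0,0,0,0,0,0,0]]]}}

```text
clock: 11.9
position: [501.7, -14.9, 16.3]
ee_rot: [0.033, 0.999, 0.004, -0.002]
contact_force: [-0.3, 0.3, 0.2]
gripper_width: 0.0
```

```bash
python3 look.py s4
```

```text
shift mm [-0.3 -1.1  0.3] rot [ 0.0071 -0.0034 -0.0088] F [-0.3  0.3  0.2] t 11.9
```

View pics/s4.png

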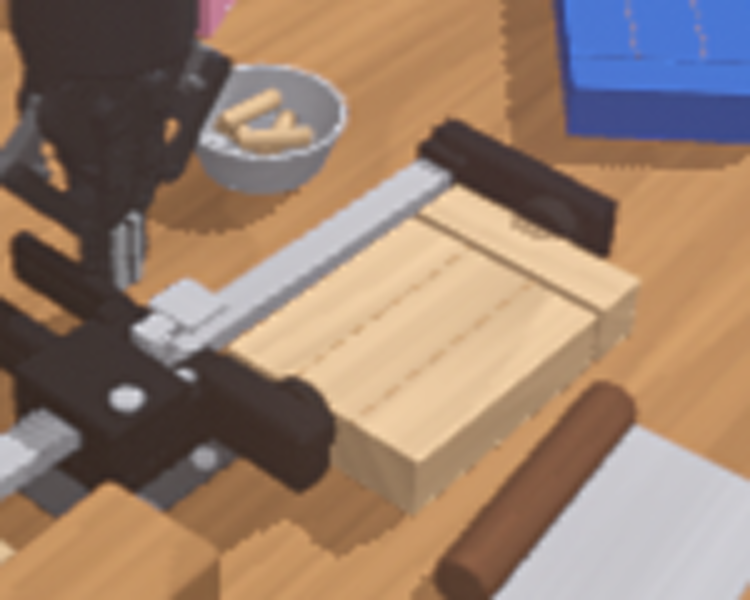

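The mallet's corner seems to have shifted between frames, perhaps because the bar's tail is pushing it. I measure this before the next stroke.

```bash
python3 - <<'E'
from h import *
a,d=arm.get_image("scene"); b=a[:,:,::-1][210:340,200:310]; b0=cv2.imread("pics/scene0.png")[210:340,200:310]
cv2.imwrite("pics/mal.png",cv2.resize(np.hstack([b0,b]),None,fx=3.6,fy=3.6,interpolation=cv2.INTER_CUBIC))
for n,dd in (("0",np.load("scene0.npy")),("1",d)):
    c=cloud("scene",dd).reshape(-1,3)
    m=c[(c[:,0]>560)&(c[:,0]<680)&(c[:,1]>-260)&(c[:,1]<-90)&(c[:,2]>52)]
    print(n,len(m),np.percentile(m,[1,50,99],axis=0).round(1).tolist(),m.mean(0).round(1))
    m=c[(c[:,0]>440)&(c[:,0]<600)&(c[:,1]>-260)&(c[:,1]<-143)&(c[:,2]>25)]
    print(n,"handle",np.percentile(m,[1,50,99],axis=0).round(1).tolist())
E
```

```text
0 1299 [[608.7, -225.6, 52.3], [640.3, -184.2, 55.9], [669.1, -137.2, 58.2]] [ 639.7 -183.4   55.8]
0 handle [[465.5, -182.6, 26.2], [535.6, -167.4, 37.4], [595.3, -144.9, 41.3]]
1 1307 [[612.0, -224.9, 52.4], [640.9, -184.7, 55.9], [666.0, -138.2, 57.9]] [ 640.6 -183.8   55.8]
1 handle [[465.3, -191.5, 25.7], [543.6, -183.3, 36.8], [596.9, -145.1, 41.2]]
```

View pics/mal.png

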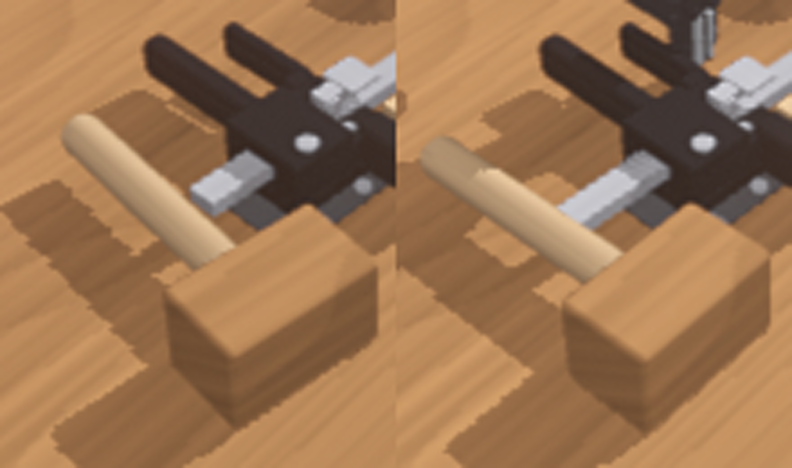

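```bash
python3 - <<'E'
from h import *
a,d=arm.get_image("scene")
for n,dd in (("0",np.load("scene0.npy")),("1",d)):
    c=cloud("scene",dd).reshape(-1,3)
    m=c[(c[:,0]>560)&(c[:,0]<690)&(c[:,1]>-260)&(c[:,1]<-90)&(c[:,2]>53)][:,:2].astype(np.float32)
    r=cv2.minAreaRect(m); print(n,r)
    h=c[(c[:,0]>440)&(c[:,0]<598)&(c[:,1]>-230)&(c[:,1]<-139)&(c[:,2]>30)]
    h=h[h[:,2]<43]
    for x in range(460,600,20):
        q=h[(h[:,0]>=x)&(h[:,0]<x+20)]
        if len(q)>3: print(x+10,len(q),np.median(q[:,1]).round(1),end=" | ")
    print()
E
```

```text
0 ((638.3212280273438, -180.70362854003906), (89.56910705566406, 56.561153411865234), 81.37202453613281)
470 67 -159.5 | 490 87 -160.3 | 510 93 -163.9 | 530 93 -167.4 | 550 104 -170.3 | 570 108 -173.4 | 590 79 -175.8 | 
1 ((639.22705078125, -181.0671844482422), (90.20804595947266, 56.42417907714844), 88.98941802978516)
470 74 -183.5 | 490 93 -183.4 | 510 96 -183.1 | 530 101 -183.9 | 550 104 -183.5 | 570 110 -183.7 | 590 96 -184.4 |
```

{"op": "drive_tool", "data": {"moves": [[[0,0,-0.004,0,0.007,-0.003,-0.009],[0,0,-0.003,0,0.001,0,0]]]}}

```text
clock: 12.25
position: [500.1, -22.7, 16.1]
ee_rot: [0.03, 1.0, -0.0, -0.001]
contact_force: [-2.7, 9.1, 3.5]
gripper_width: 0.2
```

{"op": "drive_tool", "data": {"moves": [[[0,-0.0003,-0.003,0,0.001,0,0]]]}}

```text
clock: 12.35
position: [499.4, -25.1, 16.1]
ee_rot: [0.03, 1.0, -0.0, -0.001]
contact_force: [-4.6, 9.7, 2.6]
gripper_width: 0.1
```

{"op": "drive_tool", "data": {"moves": [[[0,-0.0003,-0.003,0,0.001,0,0]]]}}

```text
clock: 12.45
position: [498.8, -27.1, 16.1]
ee_rot: [0.03, 1.0, -0.0, -0.002]
contact_force: [-3.6, 13.1, 2.4]
gripper_width: 0.4
```

{"op": "drive_tool", "data": {"moves": [[[0,-0.0003,-0.003,0,0.001,0,0]]]}}

```text
clock: 12.55
position: [498.4, -28.7, 16.1]
ee_rot: [0.031, 1.0, 0.0, -0.002]
contact_force: [-4.3, 14.7, 2.5]
gripper_width: 0.2
```

{"op": "drive_tool", "data": {"moves": [[[0,-0.0003,-0.003,0,0.001,0,0]]]}}

```text
clock: 12.65
position: [498.1, -30.0, 16.1]
ee_rot: [0.031, 1.0, 0.001, -0.002]
contact_force: [-3.8, 14.8, 2.0]
gripper_width: -0.0
```

{"op": "drive_tool", "data": {"moves": [[[0,0,-0.003,0,0.001,0,0]]]}}

```text
clock: 12.75
position: [497.7, -31.3, 16.2]
ee_rot: [0.031, 1.0, 0.002, -0.001]
contact_force: [-2.6, 14.6, 2.4]
gripper_width: -0.1
```

{"op": "drive_tool", "data": {"moves": [[[0,0,-0.003,0,0.001,0,0]]]}}

```text
clock: 12.85
position: [497.5, -32.5, 16.2]
ee_rot: [0.031, 1.0, 0.002, -0.001]
contact_force: [-3.1, 13.7, 1.7]
gripper_width: -0.1
```

{"op": "drive_tool", "data": {"moves": [[[0,0,-0.003,0,0.001,0,0]]]}}

```text
clock: 12.95
position: [497.2, -33.7, 16.2]
ee_rot: [0.031, 1.0, 0.003, -0.0]
contact_force: [-3.2, 15.1, 1.6]
gripper_width: -0.1
```

```bash
python3 look.py s5
```

```text
shift mm [-3.6 17.9  0.3] rot [ 0.0062 -0.0011 -0.0048] F [-3.2 15.1  1.6] t 12.95
```

View pics/s5.png

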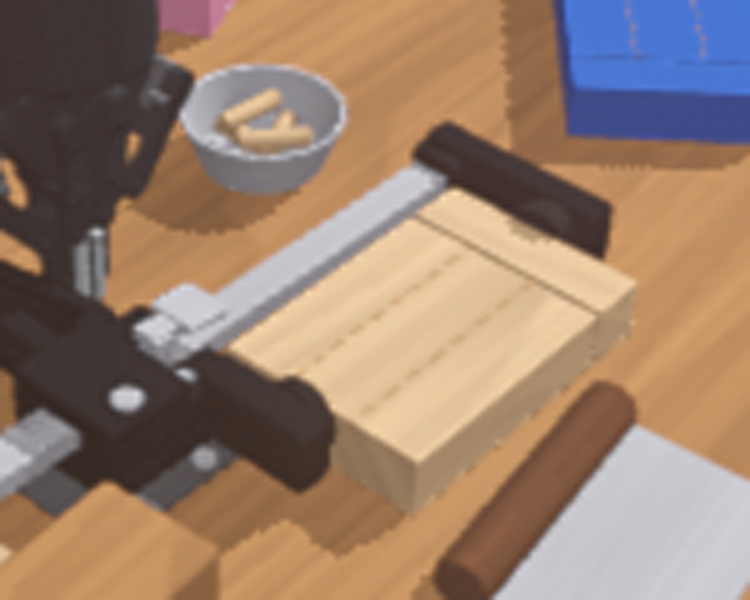

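{"op": "drive_tool", "data": {"moves": [[[0,0,-0.003,0,0.001,0,0]]]}}

```text
clock: 13.1
position: [497.0, -35.1, 16.2]
ee_rot: [0.032, 0.999, 0.004, -0.0]
contact_force: [-2.5, 13.4, 1.2]
gripper_width: 0.0
```

{"op": "drive_tool", "data": {"moves": [[[0,0,-0.003,0,0.001,0,0]]]}}

```text
clock: 13.2
position: [496.8, -36.5, 16.2]
ee_rot: [0.031, 0.999, 0.004, 0.0]
contact_force: [-2.7, 11.1, 1.7]
gripper_width: -0.1
```

{"op": "drive_tool", "data": {"moves": [[[0,0,-0.003,0,0.001,0,0]]]}}

```text
clock: 13.3
position: [496.6, -38.1, 16.3]
ee_rot: [0.032, 0.999, 0.005, 0.001]
contact_force: [-2.8, 11.2, 2.0]
gripper_width: -0.0
```

{"op": "drive_tool", "data": {"moves": [[[0,0,-0.003,0,0.001,0,0]]]}}

```text
clock: 13.4
position: [496.3, -39.6, 16.3]
ee_rot: [0.032, 0.999, 0.005, 0.001]
contact_force: [-2.6, 11.9, 0.8]
gripper_width: 0.2
```

{"op": "drive_tool", "data": {"moves": [[[0,0,-0.003,0,0.001,0,0]]]}}

```text
clock: 13.5
position: [496.2, -41.0, 16.3]
ee_rot: [0.032, 0.999, 0.006, 0.002]
contact_force: [-2.8, 14.0, 1.1]
gripper_width: 0.1
```

{"op": "drive_tool", "data": {"moves": [[[0,0,-0.0025,0,0,0,0]]]}}

```text
clock: 13.6
position: [496.1, -41.9, 16.3]
ee_rot: [0.032, 0.999, 0.007, 0.002]
contact_force: [-2.3, 14.4, 1.7]
gripper_width: -0.2
```

{"op": "drive_tool", "data": {"moves": [[[0,0,-0.002,0,0,0,0]]]}}

```text
clock: 13.7
position: [496.2, -42.1, 16.3]
ee_rot: [0.032, 0.999, 0.008, 0.003]
contact_force: [-3.0, 12.1, 0.5]
gripper_width: -0.1
```

```bash
python3 look.py s6; python3 - <<'E'
from h import *
a,d=arm.get_image("side"); a=a[:,:,::-1][130:270,220:410]; cv2.imwrite("pics/si6.png",cv2.resize(a,None,fx=4,fy=4,interpolation=cv2.INTER_CUBIC))
d=np.load("s.npy"); c=cloud("scene",d).reshape(-1,3)
m=c[(c[:,0]>560)&(c[:,0]<690)&(c[:,1]>-260)&(c[:,1]<-90)&(c[:,2]>53)][:,:2].astype(np.float32); print(cv2.minAreaRect(m))
h=c[(c[:,0]>440)&(c[:,0]<598)&(c[:,1]>-240)&(c[:,1]<-139)&(c[:,2]>30)&(c[:,2]<43)]
for x in range(460,600,20):
        q=h[(h[:,0]>=x)&(h[:,0]<x+20)]
        if len(q)>3: print(x+10,len(q),np.median(q[:,1]).round(1),end=" | ")
E
```

```text
shift mm [-4.2 26.4  0.7] rot [ 0.0158  0.0049 -0.0056] F [-3.  12.1  0.5] t 13.7
((638.8377075195312, -181.12112426757812), (56.032188415527344, 90.11638641357422), 2.572706937789917)
470 72 -192.8 | 490 93 -192.3 | 510 102 -190.5 | 530 98 -190.0 | 550 119 -188.3 | 570 112 -188.6 | 590 98 -187.7 |
```

View pics/s6.png

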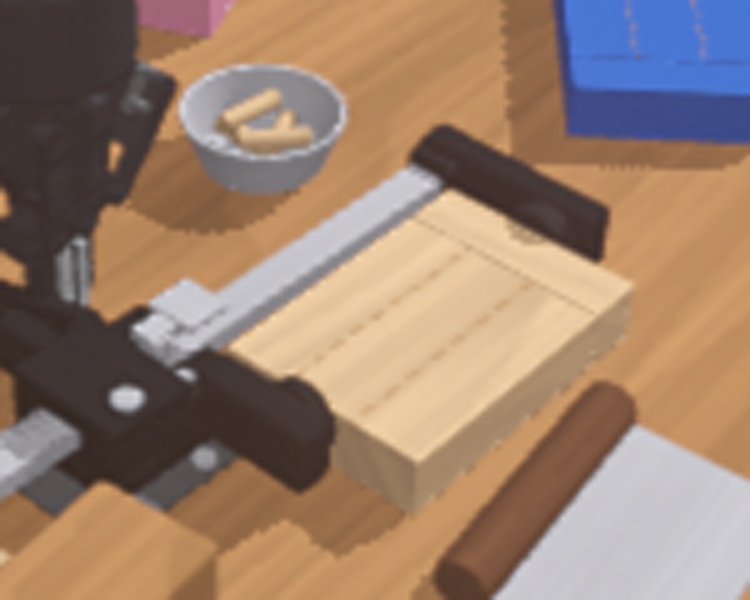

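View pics/si6.png

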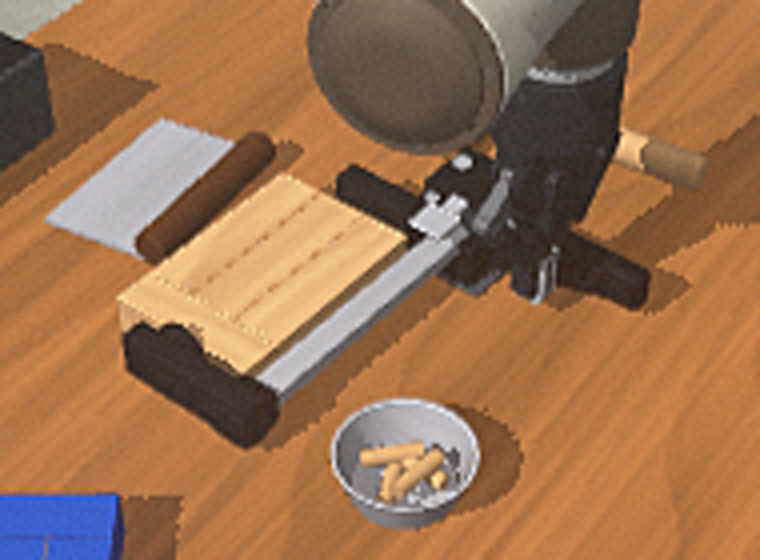

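{"op": "drive_tool", "data": {"moves": [[[0,0,-0.003,0,0.002,0,0]]]}}

```text
clock: 13.9
position: [496.2, -42.6, 16.3]
ee_rot: [0.032, 0.999, 0.008, 0.003]
contact_force: [-3.5, 22.6, 1.6]
gripper_width: 0.2
```

{"op": "drive_tool", "data": {"moves": [[[0,0,-0.003,0,0.002,0,0]]]}}

```text
clock: 14.0
position: [496.3, -42.6, 16.3]
ee_rot: [0.032, 0.999, 0.009, 0.004]
contact_force: [-5.1, 24.5, 2.4]
gripper_width: -0.0
```

{"op": "drive_tool", "data": {"moves": [[[0,0,0.009,0,0.006,0,0],[0,-0.003,0.01,0,0.005,0.004,-0.006],[0,0,0.008,0,0,0,0],[0,0,0,0,0,0,0]]]}}

```text
clock: 14.4
position: [501.5, -14.4, 16.9]
ee_rot: [0.029, 1.0, 0.004, 0.002]
contact_force: [-0.9, -0.2, -0.2]
gripper_width: 0.1
```

```bash
python3 look.py s7
```

```text
shift mm [-0.6 -1.6  0.9] rot [0.0076 0.0046 0.0005] F [-0.9 -0.2 -0.2] t 14.4
```

View pics/s7.png

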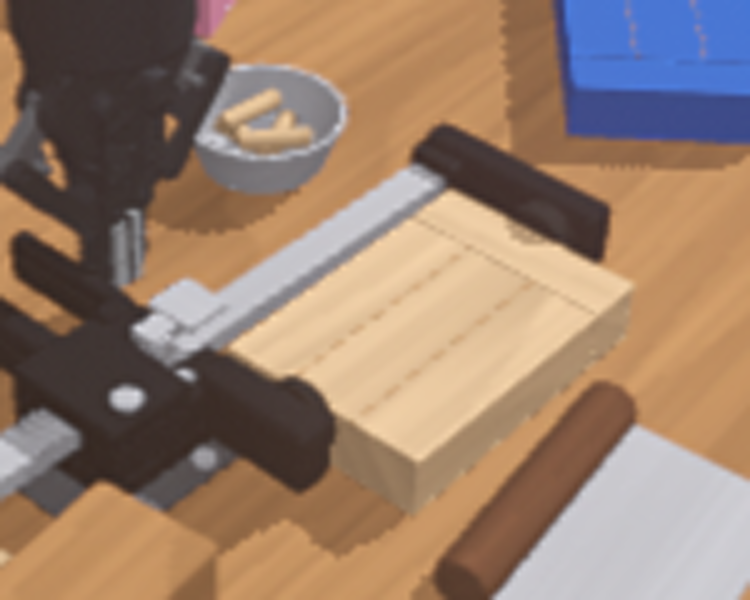

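{"op": "drive_tool", "data": {"moves": [[[0,-0.001,-0.004,0.001,0.007,0.004,0],[0,0,-0.003,0,0.001,0,0]]]}}

```text
clock: 14.65
position: [501.2, -22.2, 15.6]
ee_rot: [0.029, 1.0, -0.0, -0.001]
contact_force: [-3.7, 9.3, 2.4]
gripper_width: -0.1
```

{"op": "drive_tool", "data": {"moves": [[[0,-0.0003,-0.003,0,0.001,0,0]]]}}

```text
clock: 14.75
position: [500.6, -24.4, 15.5]
ee_rot: [0.03, 1.0, -0.0, -0.001]
contact_force: [-6.0, 15.6, 6.0]
gripper_width: -0.3
```

{"op": "drive_tool", "data": {"moves": [[[0,-0.0003,-0.003,0,0.001,0,0]]]}}

```text
clock: 14.85
position: [500.2, -25.8, 15.6]
ee_rot: [0.031, 1.0, 0.001, -0.001]
contact_force: [-6.0, 18.1, 4.6]
gripper_width: -0.2
```

{"op": "drive_tool", "data": {"moves": [[[0,-0.0003,-0.003,0,0.001,0,0]]]}}

```text
clock: 14.95
position: [499.9, -27.2, 15.6]
ee_rot: [0.032, 0.999, 0.002, -0.001]
contact_force: [-3.9, 16.7, 3.4]
gripper_width: 0.2
```

{"op": "drive_tool", "data": {"moves": [[[0,-0.0003,-0.003,0,0.001,0,0]]]}}

```text
clock: 15.05
position: [499.6, -28.3, 15.6]
ee_rot: [0.032, 0.999, 0.002, -0.001]
contact_force: [-5.4, 16.3, 2.3]
gripper_width: -0.2
```

{"op": "drive_tool", "data": {"moves": [[[0,0,-0.003,0,0.001,0,0]]]}}

```text
clock: 15.15
position: [499.4, -29.2, 15.7]
ee_rot: [0.033, 0.999, 0.003, -0.001]
contact_force: [-4.0, 17.8, 2.4]
gripper_width: -0.0
```

{"op": "drive_tool", "data": {"moves": [[[0,0,-0.003,0,0.001,0,0]]]}}

```text
clock: 15.25
position: [499.2, -29.8, 15.7]
ee_rot: [0.033, 0.999, 0.005, -0.0]
contact_force: [-4.3, 18.3, 1.9]
gripper_width: -0.2
```

```bash
python3 look.py s8
```

```text
shift mm [-1.9 14.  -0.2] rot [ 0.0091 -0.0008 -0.0079] F [-4.3 18.3  1.9] t 15.25
```

View pics/s8.png

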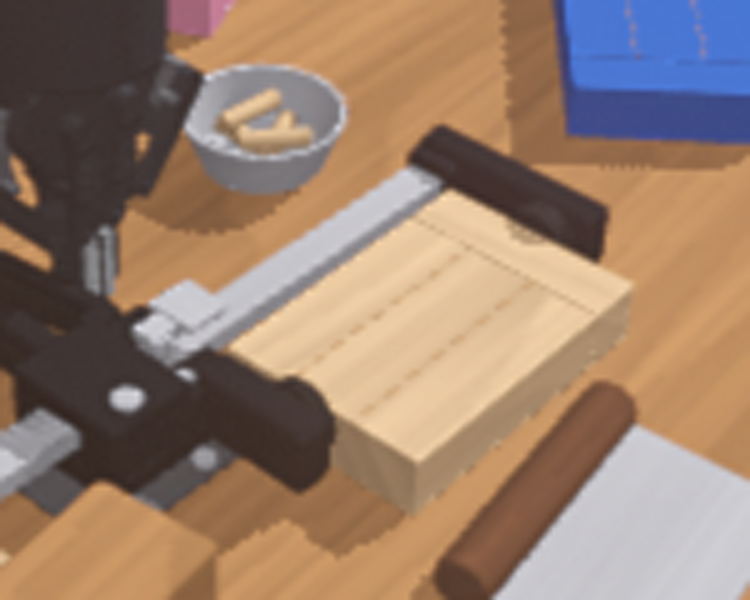

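{"op": "drive_tool", "data": {"moves": [[[0,0,-0.002,0,0.001,0,0],[0,0,0.008,0,0.008,0,-0.007],[0,0,0.01,0,0,0,0],[0,0,0.004,-0.005,0,0,0],[0,0,0,-0.03,0,0,0],[0,0,0,-0.04,0,0,0],[0,-0.02,-0.005,0,0,0,0],[0,-0.02,-0.005,0,0,0,0],[0,-0.015,-0.003,0,0,0,0],[0,0,0,0,0,0,0]]]}}

```text
clock: 16.3
position: [555.3, -26.9, 95.9]
ee_rot: [0.031, 1.0, 0.001, -0.0]
contact_force: [-0.9, -0.4, -0.5]
gripper_width: -0.0
```

```bash
sed -i 's/plan(502,-16,16)/plan(561,-24,60)/' look.py; python3 look.py s9; python3 - <<'E'
from h import *
d=np.load("s.npy"); c=cloud("scene",d).reshape(-1,3)
h=c[(c[:,0]>440)&(c[:,0]<598)&(c[:,1]>-240)&(c[:,1]<-139)&(c[:,2]>30)&(c[:,2]<43)]
for x in range(460,600,20):
        q=h[(h[:,0]>=x)&(h[:,0]<x+20)]
        if len(q)>3: print(x+10,len(q),np.median(q[:,1]).round(1),end=" | ")
E
```

```text
shift mm [-5.5  3.2 35.9] rot [ 0.0011 -0.0002 -0.0041] F [-0.9 -0.4 -0.5] t 16.3
470 74 -194.5 | 490 99 -194.0 | 510 97 -193.1 | 530 101 -191.9 | 550 116 -189.4 | 570 111 -188.6 | 590 98 -188.2 |
```

View pics/s9.png

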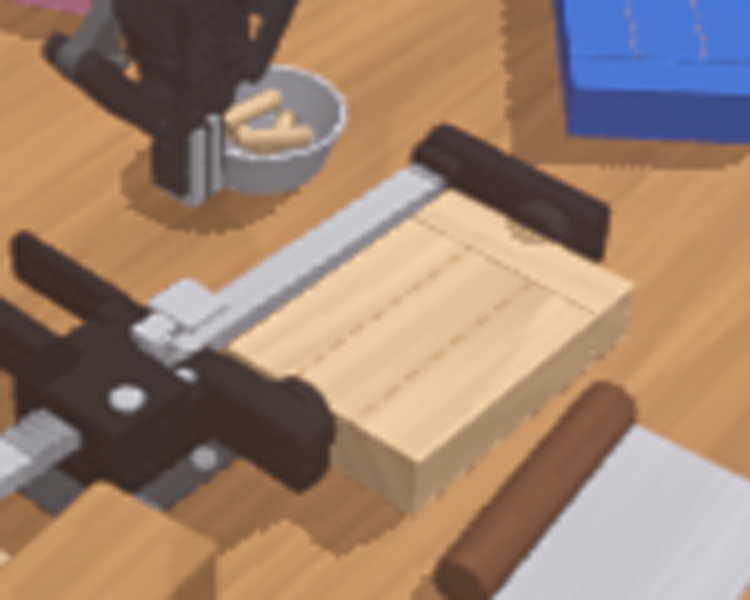

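{"op": "drive_tool", "data": {"moves": [[[0,-0.005,0.002,0,0,0,-0.004],[0,0,0,0.02,0,0,0],[0,0,0,0.01,0,0,0],[0,0,0,0,0,0,0]]]}}

```text
clock: 16.75
position: [557.3, -25.3, 65.1]
ee_rot: [0.029, 1.0, 0.0, -0.002]
contact_force: [0.1, 0.8, 0.4]
gripper_width: 0.1
```

```bash
sed -i 's/plan(561,-24,60)/plan(561,-24,45)/' look.py; python3 look.py s10
```

```text
shift mm [-3.7  1.5 20.1] rot [ 0.0006 -0.0034 -0.    ] F [0.1 0.8 0.4] t 16.75
```

View pics/s10.png

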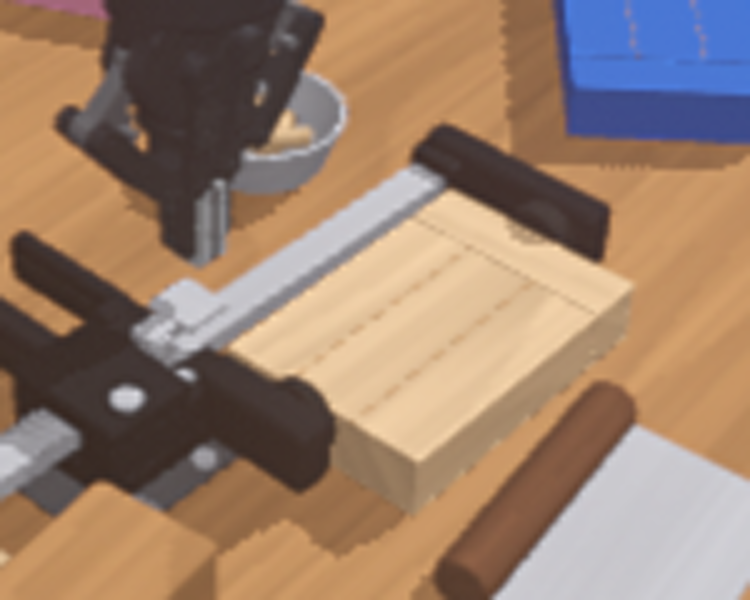

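{"op": "drive_tool", "data": {"moves": [[[0,-0.003,0.0015,0.01,0,-0.003,0],[0,0,0,0.006,0,0,0]]]}}

```text
clock: 17.0
position: [561.8, -23.5, 50.3]
ee_rot: [0.029, 1.0, 0.001, 0.002]
contact_force: [-0.8, -0.5, 0.2]
gripper_width: -0.4
```

{"op": "drive_tool", "data": {"moves": [[[0,0,0,0.004,0,0,0]]]}}

```text
clock: 17.1
position: [562.2, -23.1, 46.4]
ee_rot: [0.028, 1.0, 0.001, 0.002]
contact_force: [-2.0, 3.7, 8.9]
gripper_width: 0.0
```

{"op": "drive_tool", "data": {"moves": [[[0,0,0,0.004,0,0,0]]]}}

```text
clock: 17.2
position: [562.6, -22.5, 42.7]
ee_rot: [0.028, 1.0, 0.001, 0.003]
contact_force: [-2.8, 6.1, 7.8]
gripper_width: -0.0
```

{"op": "drive_tool", "data": {"moves": [[[0,0,0,0.003,0,0,0]]]}}

```text
clock: 17.3
position: [562.8, -21.8, 40.0]
ee_rot: [0.028, 1.0, 0.001, 0.003]
contact_force: [-1.8, 3.9, 4.2]
gripper_width: -0.3
```

{"op": "drive_tool", "data": {"moves": [[[0,0,-0.001,0.003,0,0,0],[0,0,-0.001,0.002,0,0,0],[0,0,-0.001,0.002,0,0,0]]]}}

```text
clock: 17.6
position: [563.0, -21.7, 37.5]
ee_rot: [0.027, 1.0, 0.002, 0.004]
contact_force: [-7.7, 7.5, 16.3]
gripper_width: 0.1
```

```bash
python3 look.py s11
```

```text
shift mm [ 1.8 -2.4 -7.5] rot [0.0051 0.007  0.004 ] F [-7.7  7.5 16.3] t 17.6
```

View pics/s11.png

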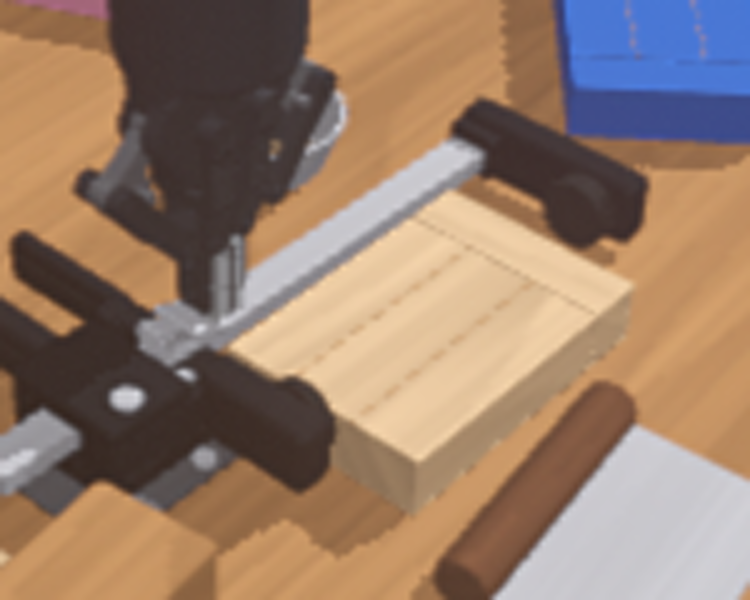

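The jaw is springing open. I keep the tab held down.

{"op": "drive_tool", "data": {"moves": [[[0,0.0005,-0.001,0.002,0,0,0],[0,0.0005,-0.001,0.002,0,0,0],[0,0.0005,-0.001,0.0015,0,0,0],[0,0.0005,-0.001,0.0015,0,0,0],[0,0.0005,-0.001,0.0015,0,0,0]]]}}

```text
clock: 18.15
position: [562.8, -21.6, 37.8]
ee_rot: [0.025, 1.0, 0.005, 0.008]
contact_force: [-3.0, 6.6, 10.9]
gripper_width: 0.0
```

{"op": "drive_tool", "data": {"moves": [[[0,0.0005,-0.001,0.0015,0,0,0],[0,0.0005,-0.001,0.0015,0,0,0],[0,0.0005,-0.001,0.0015,0,0,0],[0,0,-0.001,0.0015,0,0,0],[0,0,-0.001,0.0015,0,0,0]]]}}

```text
clock: 18.65
position: [562.9, -21.6, 37.7]
ee_rot: [0.023, 1.0, 0.007, 0.012]
contact_force: [-6.6, 7.1, 11.7]
gripper_width: 0.2
```

```bash
python3 look.py s12
```

```text
shift mm [ 1.6 -2.3 -7.3] rot [0.0151 0.0231 0.0116] F [-6.6  7.1 11.7] t 18.65
```

View pics/s12.png

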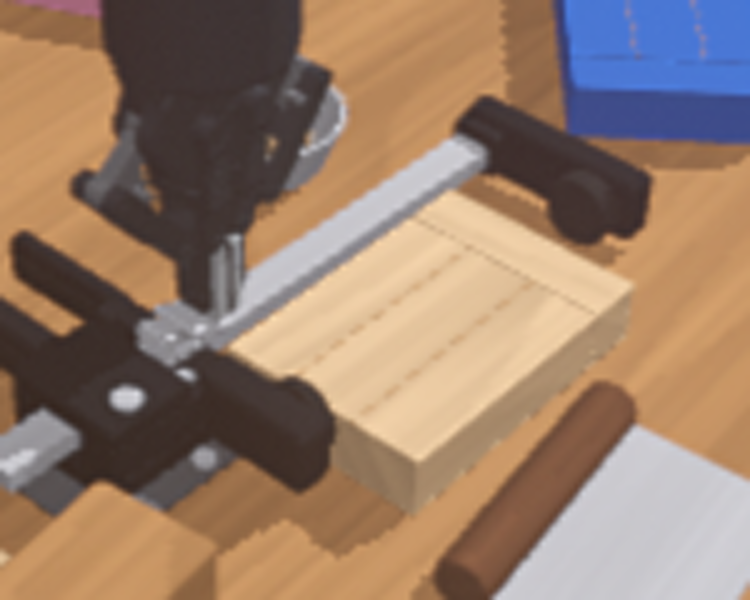

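{"op": "drive_tool", "data": {"moves": [[[0,0,-0.001,0.002,0.005,0.007,0.003],[0,0,-0.001,0.002,0.005,0.007,0.003],[0,0,-0.001,0.002,0,0,0],[0,0,-0.001,0.002,0,0,0],[0,0,-0.001,0.0025,0,0,0],[0,0,-0.001,0.0025,0,0,0],[0,0,-0.001,0.0025,0,0,0],[0,0,-0.001,0.0025,0,0,0]]]}}

```text
clock: 19.5
position: [562.9, -21.6, 37.5]
ee_rot: [0.023, 1.0, 0.005, 0.007]
contact_force: [-7.7, 6.7, 17.0]
gripper_width: -0.2
```

```bash
cp s.npy sA.npy; python3 look.py s13; python3 - <<'E'
from h import *
for n in ["scene0","sA","s"]:
    c=cloud("scene",np.load(n+".npy")).reshape(-1,3)
    m=c[(c[:,0]>560)&(c[:,0]<660)&(c[:,1]>135)&(c[:,1]<230)&(c[:,2]>32)&(c[:,2]<50)]
    print(n,len(m),np.percentile(m,[1,50,99],axis=0).round(1).tolist(),m.mean(0).round(2))
E
```

```text
shift mm [ 1.7 -2.4 -7.5] rot [0.0107 0.0146 0.0125] F [-7.7  6.7 17. ] t 19.5
scene0 327 [[561.9, 139.2, 32.1], [613.3, 155.9, 38.4], [655.7, 170.6, 41.9]] [611.25 155.93  37.73]
sA 325 [[562.1, 145.3, 32.2], [616.1, 162.2, 38.3], [656.5, 177.9, 41.9]] [612.21 162.64  37.69]
s 322 [[562.7, 145.5, 32.1], [615.8, 162.4, 38.4], [656.2, 177.5, 41.7]] [612.34 162.46  37.8 ]
```

{"op": "drive_tool", "data": {"moves": [[[0,0,0,-0.01,0.01,0.014,0.01],[0,0,0,-0.03,0,0,0],[0,0,0,-0.05,0,0,0],[0,0,0,-0.05,0,0,0],[0,0.03,-0.03,-0.05,0,0,0],[0,0.04,-0.03,-0.03,0,0,0],[0,0.03,0,0,0,0,0],[0,0,0,0,0,0,0],[0,0,0,0,0,0,0]]]}}

```text
clock: 20.45
position: [471.1, -68.9, 248.8]
ee_rot: [0.028, 1.0, -0.002, 0.002]
contact_force: [-0.3, 0.6, 0.3]
gripper_width: -0.3
```

```bash
python3 look.py s14; python3 - <<'E'
from h import *
T=wristT(); im,d=arm.get_image("wrist"); cv2.imwrite("pics/w3.png",im[:,:,::-1]); np.save("w3.npy",d); np.save("w3T.npy",T)
im,_=arm.get_image("scene"); cv2.imwrite("pics/sc3.png",im[:,:,::-1])
print(arm.read_state()["contact_force"],arm.read_state()["joint_vel"].round(3))
for n in ["sA","s"]:
    c=cloud("scene",np.load(n+".npy")).reshape(-1,3)
    m=c[(c[:,0]>560)&(c[:,0]<660)&(c[:,1]>135)&(c[:,1]<230)&(c[:,2]>32)&(c[:,2]<50)]; print(m.mean(0).round(2))
    b=c[(c[:,0]>585)&(c[:,0]<685)&(c[:,1]>-40)&(c[:,1]<135)&(c[:,2]>26)&(c[:,2]<33)][:,:2].astype(np.float32); print(cv2.minAreaRect(b))
E
```

```text
shift mm [-86.5  50.6 204. ] rot [-0.0037  0.0038  0.0027] F [-0.3  0.6  0.3] t 20.45
[ 0.27115103  0.08775406 -0.41743596] [0.003 0.014 0.003 0.001 0.001 0.   ]
[612.21 162.64  37.69]
((634.828369140625, 39.132572174072266), (99.53890991210938, 154.1834259033203), 0.008447018451988697)
[611.72 162.44  37.63]
((633.0411376953125, 39.250877380371094), (152.45689392089844, 99.13239288330078), 87.84976196289062)
```

View pics/s14.png

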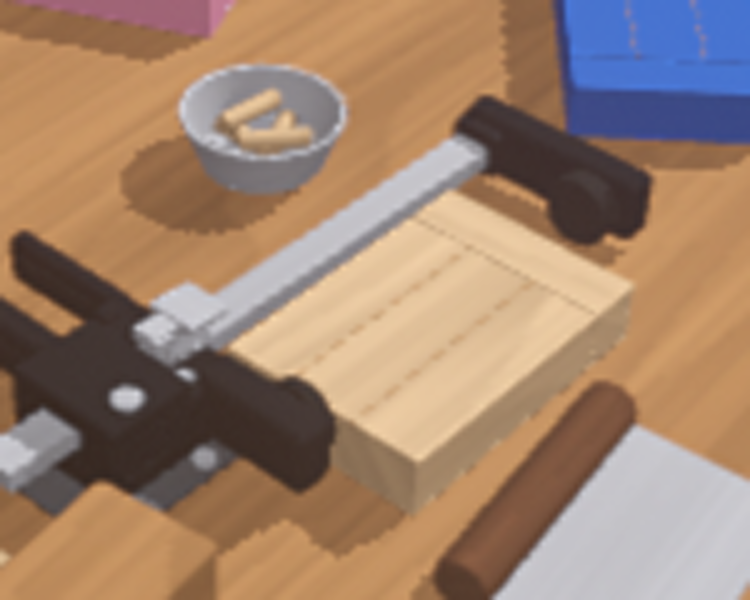

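View pics/w3.png

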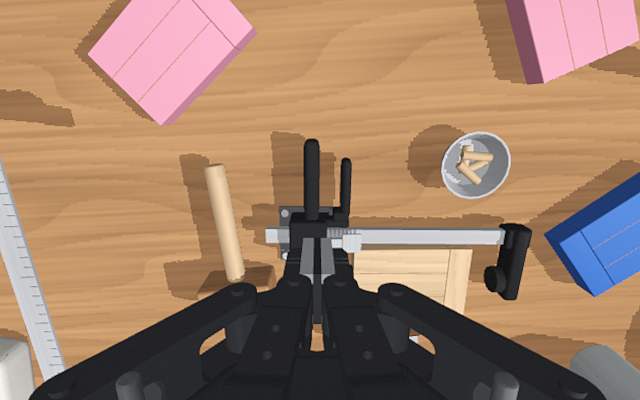

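```bash
python3 - <<'E'
from h import *
print(arm.job_done()); print(arm.read_state()["clock"])
E
```

```text
the job is handed in; nothing more can be done
None
the job is handed in; nothing more can be done
```

The batten is drawn home, the jaw is open again and the job is handed in. The mallet did not stay quite where it was, though.

**Squeezing:** I pushed the trigger with the shut fingers from its outer side instead of pinching it against the grip, so the wrist force showed the squeeze directly. Five full strokes drew the batten in. On the sixth the trigger went firm part-way, at about 18 N (roughly 48 N on the jaw by the given ratio). On two full strokes, readings reached about 20 and 24.5 N against the trigger's own end stop. I did not treat these as jaw load.

**Releasing:** I let the trigger right out and held the release tab down. The jaw sprang open, stopped about 6.6 mm beyond where it started, and did not move over a further 0.9 s of pressing.

**Last checks:** The seam between batten and board is a hairline. The board lies flat against the fixed jaw, the trigger is out, and the arm is clear of everything. Two things are judged from pictures and force, not measured:
- **Batten gap:** I did not measure it to the millimetre.
- **Jaw stop:** that the jaw is at its stop follows from it no longer moving while the tab was held down.

**What went wrong:** As the bar was drawn in, its tail pushed the mallet's handle aside and turned the mallet about 10 degrees. The mallet's head moved less than 1 mm. The handle moved about 19 mm at the contact point and about 35 mm at its tip. I estimate the mallet's middle moved up to about 17 mm, close to the 20 mm limit. The dish and scraper did not visibly move.

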